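# Clamp a manifold squarely in a twin-screw vice

## Robot

A 6-joint arm with a two-finger parallel gripper is mounted at the origin on the work surface. World frame = base frame: x ahead of the robot, y to its left, z up, the work surface at z = 0. Lengths are in mm, angles in rad, forces in N, time in s.
With the tool pointing down it reaches from about 400 to 925 mm from the base axis. Payload 12.5 kg.
Tool frame: the origin (TCP) lies between the finger pads, 19 mm behind the fingertips; this is the grasp point; z points along the fingers, y is the line along which they close (so a half turn about z gives the same grasp; the last joint's range is limited). The gripper opens to 95 mm and grips with 3 to 60 N. Pads are 20 mm wide; open, the fingers measure 119 mm over their backs; the gripper's body (75 mm by 180 mm) begins 59 mm behind the grasp point.
Start: joints at [-1.37, 0.491, 1.559, -0, 1.092, -0.106], TCP at [188.779, -595.825, 233.461] pointing down, gripper open.
Joint ranges: [-3.1, 3.1], [-0.84, 2.19], [0.05, 2.79], [-1.13, 4.28], [0.06, 2.93], [-2.69, 2.69]. Speed limits (rad/s): [2.22, 2.22, 2.79, 3.14, 3.14, 3.14].

## Interface

Orientations are given as [roll, pitch, yaw] about the fixed x, y, z axes, in that order (R = Rz(yaw) Ry(pitch) Rx(roll)).
In Python, from cell import env, eyes gives the robot as it stands.
- The arm moves only by the shell command python3 -m inch 'ROWS'. ROWS is JSON, a list of rows, each a list of 3 entries, a list of its own where there are three numbers: the shift along the tool's x, y, z in units of 60 mm (1.0 is 60 mm), then the turn about the tool's z in units of 5 degrees (1.0 is 5 degrees), then the closure, from -1 (fully open) to 1 (shut). In form: [[[tx, ty, tz], turn, claw], ...]. A call has exactly 10 rows; each row shifts and turns the commanded pose from where the row before left it, along the tool's axes as they then stand; what a row does not reach is not made up. A row lasts 1/8 s, in which the tool goes at most 62.5 mm and 10.7 degrees, less where a joint would pass 70% of its speed; a pose out of reach is approached as far as the arm can. A call is refused whole if a number of a shift passes 1 or a number of a turn 1, either way. A call with a gripper value outside its range is refused whole. The fingers move at their own pace and stop on an object; the grip force is fixed at half the most. Time passes only in rows, so rows that do not move let the fingers close, or fill a call up. It gives the time, the measured TCP pose, the force, the opening and the grip force at its end, in the units of the state.
- env.state(): the state, without advancing time (a new reading comes with each control period).
- eyes.read_camera(name): name is "scene" or "top" or "wrist"; returns a dict with "pixels" (480x640x3 uint8, red, green, blue), "fx", "fy", "cx", "cy" (pixels), "extrinsics" (4x4, takes a point from world to camera coordinates). Camera axes: x right, y down, z forward; pixel columns grow to the right and rows downward; lengths in mm; the calibration is good to about 2 mm. A picture is of the moment at which its call begins. There is no depth.
- env.job_done(): hands the job in; it is judged then, once.
Trained networks look in a picture, given as the dict that the camera call returned (one of the last four; its "shot" number tells which), for a name from the list of things; names that differ only in an ending like _2 or _b are one class to them, and where a whole thing is asked for, a point or a joint stands for the part that bears it (a point fixed in the world has none). Each returns a list of dicts, best first, with "score" (0 to 1); they miss things now and then, are a little off and sometimes report something else, mostly with a low value. They report only what shows in the picture. A call takes as long as a camera call. They do not tell look-alikes from the thing itself.
- eyes.boxes_of(name, picture): "centre" ([row, column] in pixels, amid what is visible of it).
- eyes.cut_out(name, picture): "mask" (480x640 bool, what is visible of it) and "centre" ([row, column] in pixels, amid what is visible of it).
- eyes.spot_point(name, picture): "centre" ([row, column] in pixels: a listed point, or the origin of a listed thing).
The state is a dict: "t": time; "joints": joint angles; "qvel": joint speeds; "tau": joint torques, N m; "eef_pos": TCP position; "tcp_rot": TCP orientation; "ft_force": force on the tool from outside, world axes, zero at the start; "moment": the same for the moment, N m; "opening": opening from 0.0 (shut) to 1.0 (fully open); "grip_force": force on a finger pad.
Only numpy, scipy, OpenCV 4.12 (cv2) and the standard library are available. Lean on these libraries where they do the work, as an engineer would, in place of code of your own. Each camera call takes 0.05 s, during which the arm holds its last target. There are 200 camera calls.

## Task

Stand the aluminium manifold, outlets up, on the bed of the green-jawed vice, between the jaws and centred along them, and let go of it. Then close the moving jaw on it with the two orange knobs, turning them clockwise alternately in small steps so that neither end of the jaw ever runs more than 6 mm ahead of the other, until each of the two copper pads presses with about 45 N (never above 90 N). Leave both knobs free and do not shift the stock and tools lying around.

Things in the scene. Friction and masses are not known exactly. Their poses are not given: they have to be found in the camera images.
- vice: Twin-screw vice, green jaws on a dark steel bed, fixed to the bench. Origin: underside, on the centre line; its x runs from the knobs to the fixed jaw, y to the left knob, z up. Bed x -145..80, y +-125, top at z 20 mm. Fixed jaw at x 48..75; the steel facing in front of it (21 to 44 mm high) faces -x at x 42 mm less a packing of 0 to 3 mm that is not measured.
- jaw: Moving jaw: green bar, 222 mm along the vice's y, 22 thick, top 46 mm above the bench, on two rods that come out of the gearboxes. Origin in the left gearbox (vice x -112, y +90 when the left knob reads 0). Its x axis is parallel to the vice's x when square. It carries two copper pads whose unloaded faces lie 107 mm ahead (+x) of the origin.
- jaw_left (a point): Point on the jaw's front edge, on top, at the left screw (vice y +90). The unloaded pad faces lie 14 mm further towards the fixed jaw.
- jaw_right (a point): The same at the right screw (vice y -90). Jaw square: both points have the same vice x.
- pad_left: Left copper pad, 50 mm wide, 24 high (22 to 46 mm above the bench), centred at vice y +60, origin at its front face. It is spring backed: with everything it bears on it gives about 1 mm per 38 N (so 45 N comes some 0.34 rad of knob after it seats), 5 mm of travel.
- pad_right: Right copper pad, as the left one, at vice y -60.
- knob_left (a joint): Angle of the left orange wing knob, rad, growing clockwise seen from above. Each rad moves its end of the jaw 3.5 mm towards the fixed jaw (at 0 the unloaded pad faces stand at vice x -5 mm). At 0 the wing lies along the vice's x. Starts at 0 to 1. Self-locking; running free it resists with 0.28 N m, and 0.0035 N m more per N of clamping (0.44 N m at 45 N).
- knob_right (a joint): Angle of the right knob, same as the left one. The friction of either knob acts both ways: a hand resting on it after a step may feel anything within 0.28 N m of the load's own 0.0035 N m per N (which pushes it anticlockwise), so judge by how the reading rises from step to step: flat before the manifold seats, then by about 130 N per rad.
- knob_left_grip (a point): On the left knob's vertical axis (vice x -112, y +90), 82.5 mm above the bench, at the height for the TCP. The wing to grip is 50 long, 12 thick, from 56 to 92 mm above the bench, over a disc of radius 19 and a gearbox 50 x 50 with its top at 48 mm.
- knob_right_grip (a point): The same for the right knob (vice x -112, y -90).
- manifold: Loose aluminium block, 36 mm (own x) by 160 mm (own y) by 54 mm high, about 0.6 kg, with three gold hex outlets on top (24 wide, 18 high, at y -55, 0, 55). Origin: centre of its underside. It may go in either way round, long side along the jaws. Starts upright on the bench.
- wrapped_a: Bystander: brown paper-wrapped bushing, 62 dia, 75 high. Origin under its centre.
- wrapped_b: Bystander: second brown wrapped bushing, same size.
- coupling_a: Bystander: black steel coupling, 58 dia, 58 high. Origin under its centre.
- coupling_b: Bystander: second black coupling, same size.
- hex_fitting: Bystander: gold hex fitting, 34 wide, 38 high. Origin under its centre.
- spanner: Bystander: steel spanner lying flat to the right of the vice.
There are look-alikes about, which are no part of the job. Of the things that look like the manifold, take the one that is farthest to the robot's left at the start.

How it is judged:
By the outcome, as a careful person would: the job done as asked, in the order asked, and still so for the second after the job is handed in, with the robot touching nothing.
It also fails if it takes over 72 s, if anything falls off the work surface, if the arm or the gripper's body presses on something with over 40 N, if the wrist force passes 120 N, or if a joint passes its speed limit or range.

## Working session

There is one attempt and no reset: what is moved stays moved. The work goes in short steps, Python scripts to look and compute and a shell command to move; the robot and the scene stay as the last step left them, time stands still between calls to the robot, and variables do not carry over. Pictures are saved under pics/ and viewed, at most 10 in all, crops included, and the job is handed in when it is done.

```bash
ls; mkdir -p pics; python3 - <<'E'
from cell import env, eyes
import cv2,numpy as np
for n in ["scene","top"]:
    p=eyes.read_camera(n); cv2.imwrite(f"pics/{n}0.png",p["pixels"][:,:,::-1])
    print(n,p["fx"],p["cx"],p["cy"],np.round(p["extrinsics"],3).tolist())
    for o in ["manifold","vice","jaw_left","jaw_right","knob_left_grip","knob_right_grip","pad_left","jaw"]:
        print(o,[(np.round(d["centre"]).tolist(),round(d["score"],2)) for d in eyes.spot_point(o,p)][:4])
print(env.state())
E
```

```text
pics
scene 454.9988360420236 305.04358178704604 242.08660283830386 [[0.497, 0.868, 0.0, -273.37], [0.569, -0.326, -0.755, -226.06], [-0.655, 0.376, -0.655, 1414.894], [0.0, 0.0, 0.0, 1.0]]
manifold [([242.0, 166.0], 0.87), ([227.0, 377.0], 0.69)]
vice [([310.0, 226.0], 0.85)]
jaw_left [([275.0, 259.0], 0.94), ([285.0, 381.0], 0.42)]
jaw_right [([312.0, 185.0], 0.96)]
knob_left_grip [([240.0, 231.0], 0.75)]
knob_right_grip [([275.0, 158.0], 0.81)]
pad_left [([288.0, 250.0], 0.78)]
jaw [([257.0, 234.0], 0.76), ([277.0, 158.0], 0.17)]
top 489.28183292544963 317.6656406733633 237.195541438348 [[0.002, -1.0, 0.007, 26.83], [-0.983, -0.003, -0.184, 527.469], [0.184, -0.006, -0.983, 1142.678], [0.0, 0.0, 0.0, 1.0]]
manifold [([260.0, 229.0], 0.96), ([317.0, 288.0], 0.76), ([349.0, 427.0], 0.7), ([276.0, 382.0], 0.64)]
vice [([227.0, 406.0], 0.77), ([193.0, 273.0], 0.51)]
jaw_left [([239.0, 373.0], 0.73), ([225.0, 431.0], 0.62)]
jaw_right [([226.0, 447.0], 0.78)]
knob_left_grip [([275.0, 382.0], 0.66)]
knob_right_grip [([262.0, 461.0], 0.48)]
pad_left [([232.0, 385.0], 0.55), ([256.0, 151.0], 0.45)]
jaw [([278.0, 384.0], 0.68)]
{'t': 0.9, 'joints': array([-1.36963544e+00,  4.90903117e-01,  1.55892775e+00, -3.78579125e-05,
        1.09170393e+00, -1.05589101e-01]), 'qvel': array([ 0.00083089, -0.00016278,  0.00066839, -0.00080284, -0.00033296,
       -0.00047691]), 'tau': array([-2.55502171e-03, -6.12467194e+01, -2.58429301e+01,  6.91033923e-02,
        4.44586657e-02, -1.64700904e-06]), 'eef_pos': array([ 188.74634955, -595.81930193,  233.4494341 ]), 'tcp_rot': array([3.14153866e+00, 3.95074156e-05, 3.06767440e-01]), 'ft_force': array([-0.18315817,  0.10888958,  0.27631029]), 'moment': array([-0.06380681,  0.0273059 ,  0.0366278 ]), 'grip_force': 0.0, 'opening': 1.0003452893679117}
```

View pictures.

View pics/scene0.png

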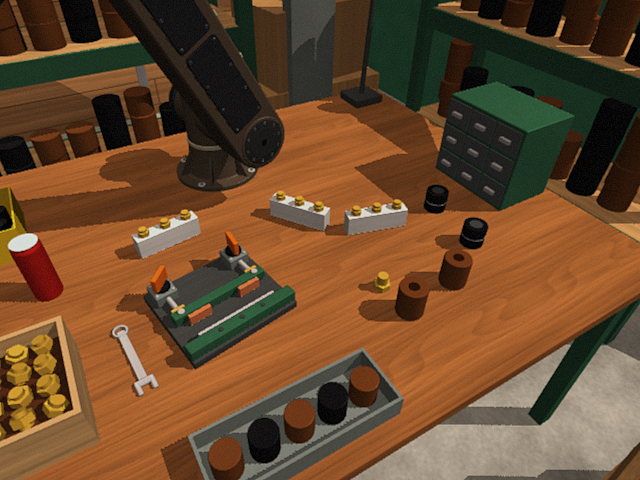

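View pics/top0.png

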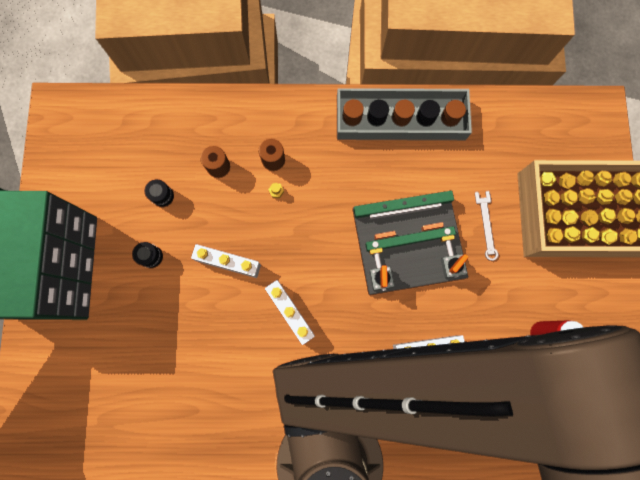

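```bash
cat > h.py <<'E'
from cell import env, eyes
import cv2, numpy as np
from scipy.optimize import least_squares
def proj(p,P):
    E=p["extrinsics"]; c=E[:3,:3]@np.asarray(P,float).T.reshape(3,-1)+E[:3,3:4]
    return np.array([p["fy"]*c[1]/c[2]+p["cy"], p["fx"]*c[0]/c[2]+p["cx"]]).T   # row,col
def onz(p,rc,z):
    E=p["extrinsics"];R=E[:3,:3];C=-R.T@E[:3,3]
    d=R.T@np.array([(rc[1]-p["cx"])/p["fx"],(rc[0]-p["cy"])/p["fy"],1]); return C+d*(z-C[2])/d[2]
def tri(obs):
    A=[];b=[]
    for p,rc in obs:
        E=p["extrinsics"];R=E[:3,:3];C=-R.T@E[:3,3]
        d=R.T@np.array([(rc[1]-p["cx"])/p["fx"],(rc[0]-p["cy"])/p["fy"],1]);d/=np.linalg.norm(d)
        M=np.eye(3)-np.outer(d,d);A.append(M);b.append(M@C)
    return np.linalg.lstsq(np.vstack(A),np.hstack(b),rcond=None)[0]
def gold(p,lo=(18,120,90),hi=(32,255,255)):
    h=cv2.cvtColor(p["pixels"],cv2.COLOR_RGB2HSV);return cv2.inRange(h,lo,hi)
def orange(p): 
    h=cv2.cvtColor(p["pixels"],cv2.COLOR_RGB2HSV);return cv2.inRange(h,(4,215,150),(14,255,255))
def save(n,p,box=None,s=1):
    im=p["pixels"][:,:,::-1]
    if box: im=im[box[0]:box[1],box[2]:box[3]]
    cv2.imwrite("pics/"+n,cv2.resize(im,None,fx=s,fy=s,interpolation=cv2.INTER_CUBIC))
E
python3 - <<'E'
from h import *
S=eyes.read_camera("scene");T=eyes.read_camera("top")
def pick(o,p,near):
    L=[d["centre"] for d in eyes.spot_point(o,p)]; L=[c for c in L if np.hypot(c[0]-near[0],c[1]-near[1])<15]
    return L[0] if L else None
for o,s,t in [("manifold",(227,377),(260,229)),("jaw_left",(275,259),(239,373)),("jaw_right",(312,185),(226,447)),("knob_left_grip",(240,231),(275,382)),("knob_right_grip",(275,158),(262,461)),("vice",(310,226),(240,410))]:
    a=pick(o,S,s);b=pick(o,T,t)
    if a is None or b is None: print(o,a,b);continue
    X=tri([(S,a),(T,b)]);print(o,np.round(X,1),"res",np.round(proj(S,X)-a,1),np.round(proj(T,X)-b,1))
for nm,p,(r,c) in [("S",S,(227,377)),("T",T,(260,225))]:
    m=gold(p);n,l,st,ce=cv2.connectedComponentsWithStats(m)
    print(nm,[(np.round(ce[i][::-1],1).tolist(),int(st[i,4])) for i in range(1,n) if st[i,4]>15 and np.hypot(ce[i][1]-r,ce[i][0]-c)<60])
    m=orange(p);n,l,st,ce=cv2.connectedComponentsWithStats(m)
    print(nm,[(np.round(ce[i][::-1],1).tolist(),int(st[i,4])) for i in range(1,n) if st[i,4]>15])
save("cand.png",T,(180,370,170,480),2)
print(env.state()["t"])
E
```

```text
manifold [470.7 247.    4.4] res [[-0.4  2.1]] [[1.2 1.9]]
jaw_left [ 517.4 -113.9   47.7] res [[ 0.  -0.6]] [[-0.2 -0.5]]
jaw_right [ 557.4 -284.6   49.9] res [[ 0.  -1.3]] [[-0.3 -1. ]]
knob_left_grip [ 427.4 -122.6   80. ] res [[ 0.  -1.3]] [[-0.5 -1.2]]
knob_right_grip [ 461.7 -306.8   81.7] res [[-0.  -1.3]] [[-0.3 -1.1]]
vice None [230.3, 405.3]
S [([203.5, 397.0], 65), ([206.9, 376.8], 66), ([210.3, 356.4], 68), ([281.4, 382.9], 197)]
S [([240.3, 232.5], 86), ([277.1, 159.1], 229)]
T [([253.2, 202.0], 77), ([259.4, 224.0], 79), ([265.5, 246.1], 77)]
T [([264.9, 456.7], 62), ([277.7, 382.8], 52)]
1.6
```

View pics/cand.png

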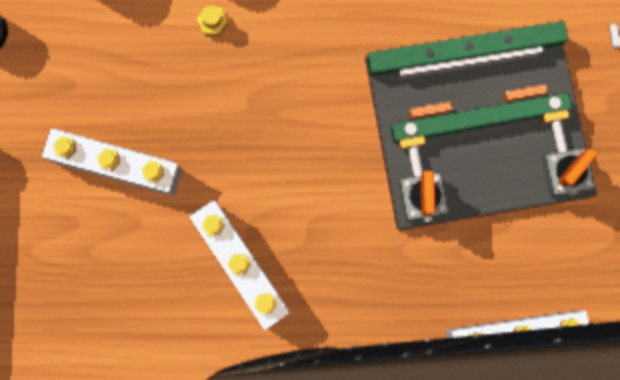

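Look-alikes for the manifold in the top view are A (259,224), B (312,289) and C (345,430). A is the farthest left, and the crop shows a white block with three gold outlets there, so I'm taking A.

```bash
cat >> h.py <<'E'
import json
def plan(wps):
    """wps: (x,y,z,yaw,claw,n) world; prints rows; shift taken in axes before the row's turn"""
    s=env.state();p=np.array(s["eef_pos"]);yaw=s["tcp_rot"][2];rows=[]
    print("from",np.round(p,1),round(yaw,3))
    for x,y,z,yw,c,n in wps:
        t=np.array([x,y,z],float);dy=(yw-yaw+np.pi)%(2*np.pi)-np.pi
        need=max(np.linalg.norm(t-p)/60,abs(np.degrees(dy))/5)
        n=max(n,int(np.ceil(need-1e-6)));step=(t-p)/n
        for i in range(n):
            C,S_=np.cos(yaw),np.sin(yaw)
            rows.append([[round(v/60,2)+0. for v in (step@[C,S_,0],step@[S_,-C,0],-step[2])],round(-np.degrees(dy/n)/5,2),c])
            yaw+=dy/n
        p=t
    for i in range(0,len(rows),10): print(json.dumps(rows[i:i+10],separators=(",",":")),len(rows[i:i+10]))
E
python3 - <<'E'
from h import *
W=eyes.read_camera("wrist");T=eyes.read_camera("top");S=eyes.read_camera("scene")
E=W["extrinsics"];C=-E[:3,:3].T@E[:3,3];s=env.state();R=np.array([[np.cos(.3068),np.sin(.3068),0],[np.sin(.3068),-np.cos(.3068),0],[0,0,-1]])
print("cam in tool",np.round(R.T@(C-s["eef_pos"]),1),"cam axes in tool\n",np.round(R.T@E[:3,:3].T,3),W["fx"],W["cx"],W["cy"])
sc=[(203.5,397.0),(206.9,376.8),(210.3,356.4)];tp=[(253.2,202.0),(259.4,224.0),(265.5,246.1)]
P=[tri([(S,a),(T,b)]) for a,b in zip(sc,tp)];print(np.round(P,1));d=P[0]-P[2];print(np.arctan2(d[1],d[0]),np.linalg.norm(d))
plan([(420,-215,260,.6,-1,1),(470,-205,260,1.0,-1,1)])
E
```

```text
cam in tool [  82.3    0.6 -151. ] cam axes in tool
 [[ 0.001 -0.956 -0.294]
 [ 1.     0.     0.001]
 [-0.001 -0.294  0.956]] 346.10156563931145 317.7665861908802 240.7653225402588
[[485.9 306.   65.2]
 [471.1 253.1  64.4]
 [456.7 200.2  64. ]]
1.3013197540671444 109.79397383286123
from [ 188.8 -595.8  233.5] 0.307
[[[0.7,-0.61,-0.06],-0.42,-1],[[0.72,-0.58,-0.06],-0.42,-1],[[0.74,-0.56,-0.06],-0.42,-1],[[0.76,-0.53,-0.06],-0.42,-1],[[0.78,-0.5,-0.06],-0.42,-1],[[0.8,-0.47,-0.06],-0.42,-1],[[0.82,-0.44,-0.06],-0.42,-1],[[0.83,-0.41,-0.06],-0.42,-1],[[0.16,0.07,0.0],-0.92,-1],[[0.15,0.08,0.0],-0.92,-1]] 10
[[[0.14,0.09,0.0],-0.92,-1],[[0.14,0.1,0.0],-0.92,-1],[[0.13,0.11,0.0],-0.92,-1]] 3
```

```bash
python3 - <<'E'
from h import *
plan([(525,-190,250,1.1,-1,10)])
E
```

```text
from [ 188.8 -595.8  233.5] 0.307
[[[0.74,-0.48,-0.03],-0.91,-1],[[0.77,-0.42,-0.03],-0.91,-1],[[0.8,-0.35,-0.03],-0.91,-1],[[0.83,-0.29,-0.03],-0.91,-1],[[0.85,-0.22,-0.03],-0.91,-1],[[0.86,-0.15,-0.03],-0.91,-1],[[0.87,-0.08,-0.03],-0.91,-1],[[0.88,-0.01,-0.03],-0.91,-1],[[0.88,0.05,-0.03],-0.91,-1],[[0.87,0.12,-0.03],-0.91,-1]] 10
```

```bash
python3 -m inch '[[[0.74,-0.48,-0.03],-0.91,-1],[[0.77,-0.42,-0.03],-0.91,-1],[[0.8,-0.35,-0.03],-0.91,-1],[[0.83,-0.29,-0.03],-0.91,-1],[[0.85,-0.22,-0.03],-0.91,-1],[[0.86,-0.15,-0.03],-0.91,-1],[[0.87,-0.08,-0.03],-0.91,-1],[[0.88,-0.01,-0.03],-0.91,-1],[[0.88,0.05,-0.03],-0.91,-1],[[0.87,0.12,-0.03],-0.91,-1]]'
python3 - <<'E'
from h import *
W=eyes.read_camera("wrist");save("w1.png",W);np.save("w1.npy",W,allow_pickle=True)
for o in ["vice","jaw_left","jaw_right","knob_left_grip","knob_right_grip","pad_left","pad_right"]:
    print(o,[(np.round(d["centre"],1).tolist(),round(d["score"],2)) for d in eyes.spot_point(o,W)][:3])
s=env.state();print(s["t"],s["eef_pos"],s["tcp_rot"])
E
```

```text
t: 3.0
eef_pos: [525.3, -188.5, 251.7]
tcp_rot: [3.141, 0.0, 1.104]
ft_force: [0.8, 0.4, 0.7]
opening: 1.001
grip_force: 0.0
vice [([201.4, 344.9], 0.66)]
jaw_left [([148.9, 278.6], 0.82), ([247.7, 376.0], 0.18)]
jaw_right [([279.8, 380.7], 0.88)]
knob_left_grip [([213.0, 198.9], 0.56), ([344.0, 314.9], 0.24)]
knob_right_grip [([344.9, 312.4], 0.65)]
pad_left [([164.1, 304.6], 0.73)]
pad_right [([249.5, 374.0], 0.95)]
3.4 [ 523.66385249 -190.97280095  251.44645351] [-3.14155273e+00  1.55253299e-04  1.09896988e+00]
```

View pics/w1.png

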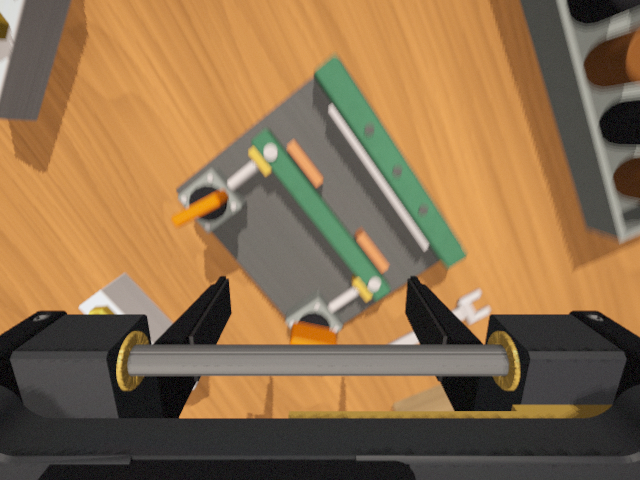

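```bash
python3 - <<'E'
from h import *
plan([(545,-230,240,1.755,-1,8),(545,-230,240,1.755,-1,2)])
E
```

```text
from [ 523.7 -191.   251.4] 1.099
[[[-0.05,0.08,0.02],-0.94,-1],[[-0.06,0.07,0.02],-0.94,-1],[[-0.06,0.07,0.02],-0.94,-1],[[-0.07,0.06,0.02],-0.94,-1],[[-0.07,0.06,0.02],-0.94,-1],[[-0.08,0.05,0.02],-0.94,-1],[[-0.08,0.04,0.02],-0.94,-1],[[-0.09,0.04,0.02],-0.94,-1],[[0.0,0.0,0.0],0.0,-1],[[0.0,0.0,0.0],0.0,-1]] 10
```

```bash
python3 -m inch '[[[-0.05,0.08,0.02],-0.94,-1],[[-0.06,0.07,0.02],-0.94,-1],[[-0.06,0.07,0.02],-0.94,-1],[[-0.07,0.06,0.02],-0.94,-1],[[-0.07,0.06,0.02],-0.94,-1],[[-0.08,0.05,0.02],-0.94,-1],[[-0.08,0.04,0.02],-0.94,-1],[[-0.09,0.04,0.02],-0.94,-1],[[0,0,0],0,-1],[[0,0,0],0,-1]]'
cat > fit.py <<'E'
from h import *
PT={"vice":lambda k:(0,0,0),"knob_left_grip":lambda k:(-112,90,82.5),"knob_right_grip":lambda k:(-112,-90,82.5),
 "jaw_left":lambda k:(-19+3.5*k[0],90,46),"jaw_right":lambda k:(-19+3.5*k[1],-90,46),
 "pad_left":lambda k:(-5+3.5*(k[0]*5+k[1])/6,60,34),"pad_right":lambda k:(-5+3.5*(k[0]+k[1]*5)/6,-60,34)}
def v2w(v,P):
    P=np.atleast_2d(np.array(P,float));c,s=np.cos(v[2]),np.sin(v[2])
    return np.c_[v[0]+c*P[:,0]-s*P[:,1],v[1]+s*P[:,0]+c*P[:,1],P[:,2]]
def fit(obs,v0=(555,-194,.1845,.3,.7)):
    def r(v): return np.concatenate([(proj(p,v2w(v,PT[o](v[3:])))[0]-rc)*w for o,p,rc,w in obs])
    o=least_squares(r,v0,loss="soft_l1",f_scale=1.5); return o.x,r(o.x).reshape(-1,2)
E
python3 - <<'E'
from fit import *
W1=np.load("w1.npy",allow_pickle=True).item()
a={"vice":(201.4,344.9),"jaw_left":(148.9,278.6),"jaw_right":(279.8,380.7),"knob_left_grip":(213,198.9),"knob_right_grip":(344.9,312.4),"pad_left":(164.1,304.6),"pad_right":(249.5,374)}
obs=[(o,W1,np.array(c),1) for o,c in a.items()]
W=eyes.read_camera("wrist");save("w2.png",W);np.save("w2.npy",W,allow_pickle=True)
S=eyes.read_camera("scene");T=eyes.read_camera("top")
for p,w in ((W,1),(S,.7),(T,.7)):
  for o in PT:
    L=eyes.spot_point(o,p)
    q=proj(p,v2w((555,-194,.1845),PT[o]((.3,.7))))[0]
    L=[d["centre"] for d in L if np.linalg.norm(np.array(d["centre"])-q)<14]
    if L: obs.append((o,p,np.array(L[0]),w))
import pickle;pickle.dump(obs,open("obs.pkl","wb"))
v,r=fit(obs);print(np.round(v,4))
for (o,p,c,w),e in zip(obs,r): print(o,p["shot"],np.round(e,1),end="; ")
v1,_=fit([x for x in obs if x[1] is W1 or x[1] is W]);print("\nwrist only",np.round(v1,4))
im=cv2.resize(W["pixels"][:,:,::-1],(800,600),interpolation=cv2.INTER_CUBIC)
k=v[3:]
B=v2w(v,[(-145,-125,20),(-145,125,20),(80,125,20),(80,-125,20)]);J=v2w(v,[(-19+3.5*k[1],-90,46),(-19+3.5*k[0],90,46)])
P=v2w(v,[(-5+3.5*(k[0]*5+k[1])/6,85,46),(-5+3.5*(k[0]*5+k[1])/6,35,46)]);F=v2w(v,[(42,-80,44),(42,80,44)]);K=v2w(v,[(-112,90,92),(-112,-90,92)])
for X,cl in ((B,1),(J,0),(P,0),(F,0),(K,0)):
    cv2.polylines(im,[np.int32(np.round(proj(W,X)[:,::-1]*1.25))],bool(cl),(255,0,255),1)
cv2.imwrite("pics/ov.png",im);print(env.state()["t"],env.state()["eef_pos"])
E
```

```text
t: 4.65
eef_pos: [546.0, -229.2, 241.9]
tcp_rot: [-3.142, 0.0, 1.754]
ft_force: [-0.2, -0.0, 0.1]
opening: 0.999
grip_force: 0.0
[ 5.562646e+02 -1.947117e+02  1.710000e-01 -5.020000e-01  4.874000e-01]
vice 8 [-1.7 -1.2]; jaw_left 8 [-0.4 -0.8]; jaw_right 8 [ 0.6 -0.2]; knob_left_grip 8 [-3.3 -1.2]; knob_right_grip 8 [-1.9 -0.2]; pad_left 8 [-0.7  3.4]; pad_right 8 [ 0.2 -0.1]; vice 9 [0.2 0.1]; knob_left_grip 9 [ 2.4 -0.4]; knob_right_grip 9 [-0.4 -0.1]; jaw_left 9 [ 2.1 -1.4]; jaw_right 9 [-1.   0.4]; vice 10 [1.4 1.2]; knob_left_grip 10 [ 1.1 -1.3]; knob_right_grip 10 [-0.3 -0.3]; jaw_left 10 [1.8 0. ]; jaw_right 10 [ 1.8 -1.5]; pad_right 10 [ 1.2 -1.2]; vice 11 [-0.4  0.9]; knob_left_grip 11 [1.6 0.4]; jaw_left 11 [-3.   0.4]; pad_left 11 [ 3.2 -0. ]; 
wrist only [ 5.562415e+02 -1.950137e+02  1.715000e-01 -4.035000e-01  4.901000e-01]
5.85 [ 546.37424666 -228.85052681  241.87872661]
```

View pics/ov.png

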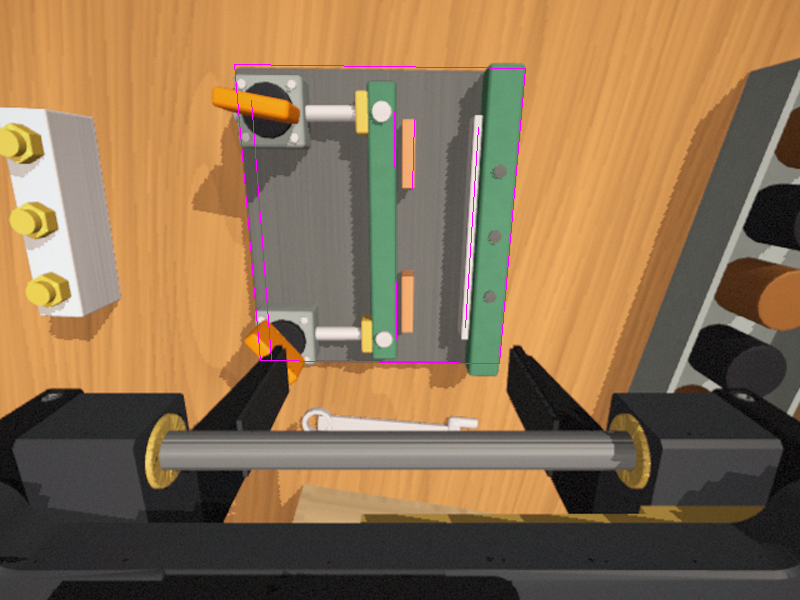

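The overlay (800x600 view) lies on the bed and jaw edges to about 2 px. The facing strip runs from (478,115) to (464,338), and the wings at (255,103) and (275,352) show the left knob near 0.15 rad and the right near 0.75. Next I'll refine the fit from edges in the same picture.

```bash
cat > edges.py <<'E'
from fit import *
def line(p,mask,side,z,rows):
    pts=[]
    for r in rows:
        c=np.flatnonzero(mask[r])
        if len(c)>2: pts.append(onz(p,(r,(c[0]-.5) if side=="L" else (c[-1]+.5)),z)[:2])
    pts=np.array(pts);vx,vy,x0,y0=cv2.fitLine(np.float32(pts),cv2.DIST_HUBER,0,.01,.01).ravel()
    if vy<0: vx,vy=-vx,-vy
    return np.array([x0,y0]),np.arctan2(-vx,vy),len(pts)      # point, yaw of the line's normal
def rel(v,P):  # world xy -> vice xy
    c,s=np.cos(v[2]),np.sin(v[2]);d=np.array(P)[:2]-v[:2];return np.round([c*d[0]+s*d[1],-s*d[0]+c*d[1]],2)
E
python3 - <<'E'
from edges import *
import pickle
W=np.load("w2.npy",allow_pickle=True).item();obs=pickle.load(open("obs.pkl","rb"))
h=cv2.cvtColor(W["pixels"],cv2.COLOR_RGB2HSV)
def sub(m,r0,r1,c0,c1): o=np.zeros_like(m);o[r0:r1,c0:c1]=m[r0:r1,c0:c1];return o
white=sub(cv2.inRange(h,(0,0,150),(180,60,255)),85,280,365,395)
green=cv2.inRange(h,(60,90,40),(90,255,255));jaw=sub(green,60,292,285,325);cop=cv2.inRange(h,(4,80,150),(14,200,255))
v=np.array([556.2,-195,.1715])
out={}
out["strip L z21"]=line(W,white,"L",21,range(100,265));out["strip R z44"]=line(W,white,"R",44,range(100,265))
out["jaw front z46"]=line(W,jaw,"R",46,range(75,280));out["jaw back z46"]=line(W,jaw,"L",46,range(150,250))
out["padL"]=line(W,sub(cop,95,152,316,340),"R",46,range(98,148));out["padR"]=line(W,sub(cop,210,270,316,340),"R",46,range(218,264))
for k,(P,y,n) in out.items(): print(k,np.round(P,1),"yaw",round(y,4),n,"vice xy",rel(v,P))
for nm,(r0,r1,c0,c1) in {"L":(60,110,160,245),"R":(245,310,190,242)}.items():
    m=sub(cv2.inRange(h,(8,200,120),(18,255,255)),r0,r1,c0,c1);rc=np.argwhere(m)
    P=np.array([onz(W,q,85)[:2] for q in rc]);d=np.linalg.svd(P-P.mean(0),full_matrices=False)[2][0]
    print(nm,len(rc),"centre",P.mean(0),rel(v,P.mean(0)),"clockwise angle",(v[2]-np.arctan2(d[1],d[0])+1.57)%np.pi-1.57)
# vertical ends of the bed / strip centre along y
rr=np.flatnonzero(white.any(1));c=[np.flatnonzero(white[r]).mean() for r in (rr[0]+3,rr[-1]-3)]
print("strip ends",rel(v,onz(W,(rr[0],c[0]),44)),rel(v,onz(W,(rr[-1],c[1]),44)))
rr=np.flatnonzero(jaw.any(1));print("jaw ends",rr[0],rr[-1],rel(v,onz(W,(rr[0],305),46)),rel(v,onz(W,(rr[-1],305),46)))
rr=np.flatnonzero(sub(cop,95,152,316,340).any(1));r2=np.flatnonzero(sub(cop,210,270,316,340).any(1));print("pad ends y",[rel(v,onz(W,(r,326),46))[1] for r in (rr[0],rr[-1],r2[0],r2[-1])])
E
```

```text
strip L z21 [ 597.9 -187.4] yaw 0.1708 165 vice xy [42.38  0.34]
strip R z44 [ 599.9 -183.8] yaw 0.1717 165 vice xy [44.95  3.53]
jaw front z46 [ 538.8 -203.3] yaw 0.1832 205 vice xy [-18.54  -5.24]
jaw back z46 [ 519.3 -210.5] yaw 0.1813 100 vice xy [-39.05  -9.01]
padL [ 541.2 -135.6] yaw 0.1668 50 vice xy [-4.61 61.05]
padR [ 562.1 -248.5] yaw 0.1951 46 vice xy [ -3.31 -53.72]
L 567 centre [ 432.41391467 -128.16004023] [-110.56   86.98] clockwise angle 0.14737047327705
R 726 centre [ 462.20464437 -295.01658203] [-109.69  -82.51] clockwise angle 0.8227682603010831
strip ends [41.37 88.78] [ 42.09 -90.54]
jaw ends 66 286 [-30.32 109.45] [ -29.9  -108.29]
pad ends y [np.float64(85.32), np.float64(35.9), np.float64(-29.67), np.float64(-83.45)]
```

```bash
python3 - <<'E'
from h import *
plan([(471,253,150,1.301,-1,9),(471,253,150,1.301,-1,1)])
E
```

```text
from [ 546.4 -228.9  241.9] 1.757
[[[0.9,0.03,0.17],0.58,-1],[[0.9,-0.02,0.17],0.58,-1],[[0.9,-0.06,0.17],0.58,-1],[[0.9,-0.11,0.17],0.58,-1],[[0.89,-0.15,0.17],0.58,-1],[[0.88,-0.2,0.17],0.58,-1],[[0.87,-0.24,0.17],0.58,-1],[[0.86,-0.29,0.17],0.58,-1],[[0.84,-0.33,0.17],0.58,-1],[[0.0,0.0,0.0],-0.0,-1]] 10
```

```bash
python3 -m inch '[[[0.9,0.03,0.17],0.58,-1],[[0.9,-0.02,0.17],0.58,-1],[[0.9,-0.06,0.17],0.58,-1],[[0.9,-0.11,0.17],0.58,-1],[[0.89,-0.15,0.17],0.58,-1],[[0.88,-0.2,0.17],0.58,-1],[[0.87,-0.24,0.17],0.58,-1],[[0.86,-0.29,0.17],0.58,-1],[[0.84,-0.33,0.17],0.58,-1],[[0,0,0],0,-1]]'
python3 - <<'E'
from h import *
W=eyes.read_camera("wrist");save("w3.png",W)
for d in eyes.spot_point("manifold",W)[:3]: print(d["centre"],d["score"],onz(W,d["centre"],0))
m=gold(W);n,l,st,ce=cv2.connectedComponentsWithStats(m)
for i in range(1,n):
    if st[i,4]>60: print(np.round(ce[i][::-1],1),st[i,4],np.round(onz(W,ce[i][::-1],66),1))
s=env.state();print(s["t"],s["eef_pos"],s["tcp_rot"])
E
```

```text
t: 7.1
eef_pos: [470.2, 255.7, 149.3]
tcp_rot: [-3.141, 0.0, 1.305]
ft_force: [-0.1, -0.9, 0.1]
opening: 1.004
grip_force: 0.0
[399.2, 248.2] 0.88 [350.08217384  95.70633121   0.        ]
[236.3, 322.5] 0.82 [472.23565469 248.70843968   0.        ]
[181.1 321.3] 1067 [485.7 305.4  66. ]
[256.1 320.9] 983 [471.5 253.7  66. ]
[299.4 546.7] 1436 [625.5 176.4  66. ]
[322.5 320.6] 902 [457.3 201.7  66. ]
[360.5 127.9] 856 [300.9 208.8  66. ]
[360.9 507.5] 876 [591.5 129.8  66. ]
[408.3 270.8] 583 [396.3 134.6  66. ]
[413.2 446.7] 2442 [537.   91.3  66. ]
7.2 [471.09604962 253.08690129 149.90149729] [-3.14147942e+00  3.81917768e-04  1.30345938e+00]
```

View pics/w3.png

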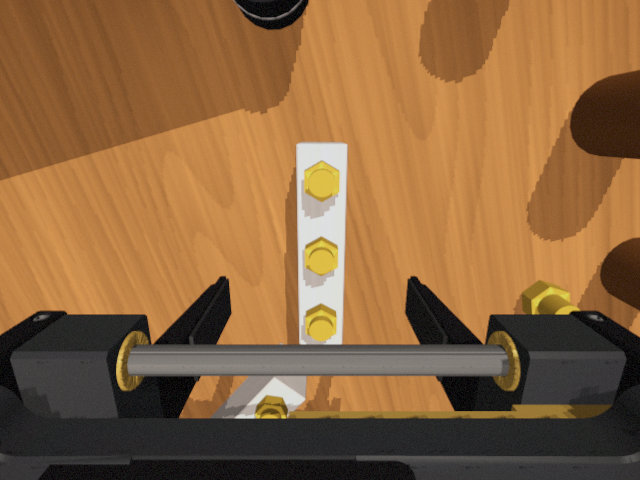

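The wrist view shows the block straight between the fingers, with outlets at (181,321), (256,321) and (322,321), square to the tool. I'll descend and grip.

```bash
python3 -m inch '[[[0,0,0.55],0,-1],[[0,0,0.55],0,-1],[[0,0,0.5],0,-1],[[0.01,0,0.06],0,-1],[[0,0,0],0,1],[[0,0,0],0,1],[[0,0,0],0,1],[[0,0,0],0,1],[[0,0,0],0,1],[[0,0,0],0,1]]'
python3 - <<'E'
from h import *
plan([(471,253,180,1.3035,1,3),(574,-191.9,180,1.742,1,8)])
E
```

```text
t: 8.45
eef_pos: [471.4, 253.6, 50.4]
tcp_rot: [3.142, 0.0, 1.302]
ft_force: [-0.5, -0.2, -0.7]
opening: 0.426
grip_force: 0.0
from [471.4 253.6  50.4] 1.302
[[[0.0,0.0,-0.72],-0.01,1],[[0.0,0.0,-0.72],-0.01,1],[[0.0,0.0,-0.72],-0.01,1],[[-0.84,0.45,0.0],-0.63,1],[[-0.86,0.41,0.0],-0.63,1],[[-0.88,0.36,0.0],-0.63,1],[[-0.9,0.31,0.0],-0.63,1],[[-0.92,0.26,0.0],-0.63,1],[[-0.93,0.21,0.0],-0.63,1],[[-0.94,0.16,0.0],-0.63,1]] 10
[[[-0.95,0.11,0.0],-0.63,1]] 1
```

```bash
python3 -m inch '[[[0,0,0],0,1],[[0,0,0],0,1],[[0,0,0],0,1],[[0,0,-0.3],0,1],[[0,0,-0.7],0,1],[[0,0,-0.7],0,1],[[0,0,-0.47],0,1],[[-0.4,0.2,0],-0.2,1],[[-0.5,0.2,0],-0.3,1],[[-0.5,0.2,0],-0.3,1]]'
python3 - <<'E'
from h import *
plan([(574,-191.9,180,1.742,1,8),(574.1,-191.9,180,1.742,1,2)])
E
```

```text
t: 9.7
eef_pos: [484.9, 162.3, 179.8]
tcp_rot: [-3.14, 0.001, 1.373]
ft_force: [0.0, 0.4, -7.6]
opening: 0.375
grip_force: 30.0
from [484.9 162.3 179.8] 1.373
[[[-0.69,0.33,0.0],-0.53,1],[[-0.7,0.3,0.0],-0.53,1],[[-0.71,0.26,0.0],-0.53,1],[[-0.73,0.23,0.0],-0.53,1],[[-0.74,0.2,0.0],-0.53,1],[[-0.74,0.16,0.0],-0.53,1],[[-0.75,0.13,0.0],-0.53,1],[[-0.76,0.09,0.0],-0.53,1],[[0.0,0.0,0.0],-0.0,1],[[0.0,0.0,0.0],-0.0,1]] 10
```

```bash
python3 -m inch '[[[-0.69,0.33,0],-0.53,1],[[-0.7,0.3,0],-0.53,1],[[-0.71,0.26,0],-0.53,1],[[-0.73,0.23,0],-0.53,1],[[-0.74,0.2,0],-0.53,1],[[-0.74,0.16,0],-0.53,1],[[-0.75,0.13,0],-0.53,1],[[-0.76,0.09,0],-0.53,1],[[0,0,0],0,1],[[0,0,0],0,1]]'
python3 - <<'E'
from edges import *
W=eyes.read_camera("wrist");save("w4.png",W);np.save("w4.npy",W,allow_pickle=True)
T=eyes.read_camera("top");save("t4.png",T,(150,310,300,500),3);np.save("t4.npy",T,allow_pickle=True)
s=env.state();print(s["t"],s["eef_pos"],s["tcp_rot"],s["ft_force"])
E
```

```text
t: 10.95
eef_pos: [574.3, -191.1, 179.5]
tcp_rot: [-3.139, -0.002, 1.741]
ft_force: [0.0, -0.3, -7.9]
opening: 0.378
grip_force: 30.0
11.05 [ 574.64306625 -190.52125579  180.16468086] [-3.14041800e+00 -8.49970959e-04  1.74212384e+00] [-0.45359407  0.4618119  -6.52640923]
```

View pics/w4.png

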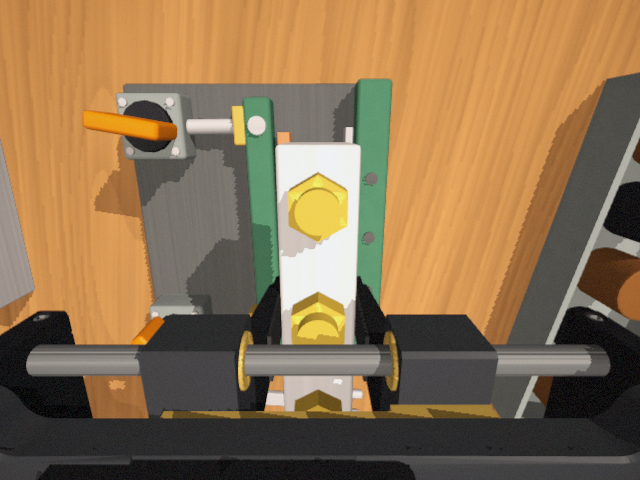

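```bash
python3 - <<'E'
from edges import *
W=np.load("w4.npy",allow_pickle=True).item()
h=cv2.cvtColor(W["pixels"],cv2.COLOR_RGB2HSV);v=(556.2,-195,.1712)
for r in (134,137,140):
    print(r,[tuple(h[r,c]) for c in range(286,296)],[tuple(h[r,c]) for c in range(341,358)])
    for c in (290.5,344.5,351): print(c,[rel(v,onz(W,(r,c),z)).tolist() for z in (46,44,21)])
w=cv2.inRange(h,(0,0,150),(180,60,255))
for r in (160,180,250):
    c=np.flatnonzero(w[r,265:372])+265; print(r,c[0],c[-1],rel(v,onz(W,(r,c[0]-.5),184)),rel(v,onz(W,(r,c[-1]+.5),184)))
print("tcp",rel(v,env.state()["eef_pos"]))
g=gold(W);n,l,st,ce=cv2.connectedComponentsWithStats(g[:345]);print([(ce[i],st[i,4],rel(v,onz(W,ce[i][::-1],197))) for i in range(1,n) if st[i,4]>800])
E
```

```text
134 [(np.uint8(14), np.uint8(134), np.uint8(240)), (np.uint8(14), np.uint8(131), np.uint8(240)), (np.uint8(14), np.uint8(139), np.uint8(240)), (np.uint8(12), np.uint8(158), np.uint8(190)), (np.uint8(12), np.uint8(161), np.uint8(157)), (np.uint8(10), np.uint8(113), np.uint8(145)), (np.uint8(17), np.uint8(42), np.uint8(127)), (np.uint8(15), np.uint8(29), np.uint8(124)), (np.uint8(21), np.uint8(27), np.uint8(124)), (np.uint8(19), np.uint8(22), np.uint8(129))] [(np.uint8(11), np.uint8(31), np.uint8(91)), (np.uint8(8), np.uint8(31), np.uint8(91)), (np.uint8(10), np.uint8(23), np.uint8(102)), (np.uint8(13), np.uint8(29), np.uint8(106)), (np.uint8(9), np.uint8(21), np.uint8(170)), (np.uint8(12), np.uint8(20), np.uint8(225)), (np.uint8(10), np.uint8(20), np.uint8(233)), (np.uint8(10), np.uint8(20), np.uint8(232)), (np.uint8(9), np.uint8(19), np.uint8(231)), (np.uint8(9), np.uint8(19), np.uint8(232)), (np.uint8(11), np.uint8(19), np.uint8(234)), (np.uint8(11), np.uint8(22), np.uint8(196)), (np.uint8(30), np.uint8(24), np.uint8(108)), (np.uint8(66), np.uint8(116), np.uint8(64)), (np.uint8(64),
[... 2728 characters left out ...]
t8(98), np.uint8(65)), (np.uint8(68), np.uint8(101), np.uint8(71)), (np.uint8(69), np.uint8(100), np.uint8(99)), (np.uint8(69), np.uint8(96), np.uint8(120))]
290.5 [[-4.27, 79.03], [-4.42, 79.0], [-6.22, 78.68]]
344.5 [[38.39, 79.01], [38.54, 78.98], [40.19, 78.65]]
351 [[43.53, 79.0], [43.71, 78.97], [45.77, 78.65]]
160 276 360 [ 0.11 73.03] [35.29 73.02]
180 276 360 [-0.19 64.82] [35.58 64.8 ]
250 279 357 [2.000e-02 3.374e+01] [35.35 33.75]
tcp [18.94  1.27]
[(array([119.54352227, 123.29554656]), np.int32(988), array([-55.01,  87.08])), (array([317.54914045, 206.97956536]), np.int32(3083), array([17.55, 55.92])), (array([317.75396163, 321.37489575]), np.int32(2398), array([17.59,  5.36]))]
```

View pics/t4.png

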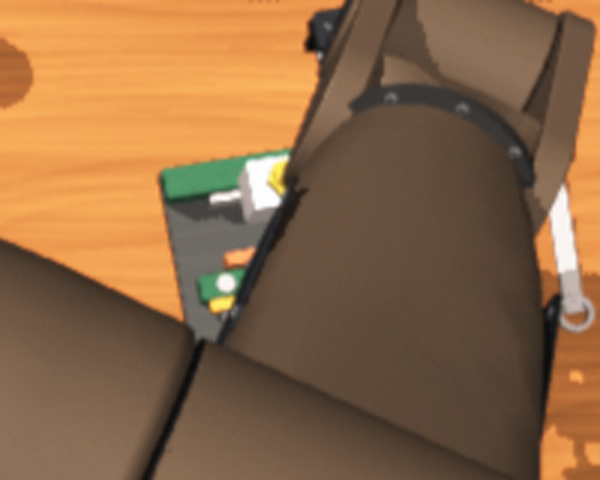

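The wrist view shows the block (cols 277–360) centred over the gap, between the pad edge at col 289 and the facing edge at col 344.5. It sits in the middle of the gap to within about 0.5 mm, so I'll lower it with that small correction.

```bash
python3 -m inch '[[[-0.02,-0.01,0.3],0,1],[[0,0,0.5],0,1],[[0,0,0.4],0,1],[[0,0,0.2],0,1],[[0,0,0.07],0,1],[[0,0,0.07],0,1],[[0,0,0.07],0,1],[[0,0,0.07],0,1],[[0,0,0.07],0,1],[[0,0,0.05],0,1]]'
```

```text
t: 12.3
eef_pos: [574.7, -192.9, 72.4]
tcp_rot: [-3.141, 0.0, 1.741]
ft_force: [-0.2, -0.7, -6.3]
opening: 0.372
grip_force: 30.0
```

```bash
python3 -m inch '[[[0,0,0.015],0,1],[[0,0,0.01],0,1],[[0,0,0],0,1],[[0,0,0],0,0],[[0,0,0],0,0],[[0,0,0],0,0],[[0,0,0],0,0],[[0,0,0],0,0],[[0,0,0],0,0],[[0,0,0],0,0]]'
```

```text
t: 13.55
eef_pos: [574.7, -192.9, 71.1]
tcp_rot: [-3.142, 0.0, 1.741]
ft_force: [-0.7, 0.6, 0.6]
opening: 0.504
grip_force: 0.0
```

```bash
python3 - <<'E'
from h import *
plan([(574.7,-192.9,160,1.741,0,2),(430,-125.5,160,3.166,.1,18)])
E
```

```text
from [ 574.7 -192.9   71.1] 1.741
[[[0.0,0.0,-0.74],0.0,0],[[0.0,0.0,-0.74],0.0,0],[[0.08,-0.12,0.0],-0.91,0.1],[[0.09,-0.11,0.0],-0.91,0.1],[[0.1,-0.11,0.0],-0.91,0.1],[[0.11,-0.1,0.0],-0.91,0.1],[[0.12,-0.09,0.0],-0.91,0.1],[[0.12,-0.08,0.0],-0.91,0.1],[[0.13,-0.07,0.0],-0.91,0.1],[[0.14,-0.06,0.0],-0.91,0.1]] 10
[[[0.14,-0.05,0.0],-0.91,0.1],[[0.14,-0.04,0.0],-0.91,0.1],[[0.15,-0.03,0.0],-0.91,0.1],[[0.15,-0.01,0.0],-0.91,0.1],[[0.15,0.0,0.0],-0.91,0.1],[[0.15,0.01,0.0],-0.91,0.1],[[0.15,0.02,0.0],-0.91,0.1],[[0.14,0.03,0.0],-0.91,0.1],[[0.14,0.04,0.0],-0.91,0.1],[[0.14,0.05,0.0],-0.91,0.1]] 10
```

```bash
python3 -m inch '[[[0,0,-0.74],0,0],[[0,0,-0.74],0,0],[[0.08,-0.12,0],-0.91,0],[[0.09,-0.11,0],-0.91,0],[[0.1,-0.11,0],-0.91,0],[[0.11,-0.1,0],-0.91,0],[[0.12,-0.09,0],-0.91,0],[[0.12,-0.08,0],-0.91,0],[[0.13,-0.07,0],-0.91,0],[[0.14,-0.06,0],-0.91,0]]'
python3 -m inch '[[[0.14,-0.05,0],-0.91,0.1],[[0.14,-0.04,0],-0.91,0.1],[[0.15,-0.03,0],-0.91,0.1],[[0.15,-0.01,0],-0.91,0.1],[[0.15,0,0],-0.91,0.1],[[0.15,0.01,0],-0.91,0.1],[[0.15,0.02,0],-0.91,0.1],[[0.14,0.03,0],-0.91,0.1],[[0.14,0.04,0],-0.91,0.1],[[0.14,0.05,0],-0.91,0.1]]'
cat > look.py <<'E'
import sys
from edges import *
W=eyes.read_camera("wrist");save(sys.argv[1]+".png",W);np.save(sys.argv[1]+".npy",W,allow_pickle=True)
h=cv2.cvtColor(W["pixels"],cv2.COLOR_RGB2HSV)
for o in ("knob_left_grip","knob_right_grip","manifold"):
    print(o,[(np.round(d["centre"],1).tolist(),round(d["score"],2),np.round(onz(W,d["centre"],0 if o[0]=="m" else 82.5),1).tolist()) for d in eyes.spot_point(o,W)[:2]])
m=cv2.inRange(h,(8,200,120),(18,255,255));n,l,st,ce=cv2.connectedComponentsWithStats(m)
for i in range(1,n):
    if st[i,4]<300: continue
    P=np.array([onz(W,q,88)[:2] for q in np.argwhere(l==i)]);d=np.linalg.svd(P-P.mean(0),full_matrices=False)[2][0]
    print("orange",np.round(ce[i][::-1]),st[i,4],np.round(P.mean(0),1),"yaw",round(np.arctan2(d[1],d[0]),3))
s=env.state();print(s["t"],np.round(s["eef_pos"],1),np.round(s["tcp_rot"],3),"j6",s["joints"][5],s["ft_force"],s["moment"])
E
python3 look.py k1
```

```text
t: 14.8
eef_pos: [510.1, -163.5, 160.0]
tcp_rot: [-3.142, 0.0, 2.379]
ft_force: [0.1, 1.2, -0.2]
opening: 0.501
grip_force: 0.0
t: 16.05
eef_pos: [428.8, -127.0, 160.0]
tcp_rot: [-3.141, 0.0, -3.11]
ft_force: [-0.0, -0.2, 0.2]
opening: 0.452
grip_force: 0.0
knob_left_grip [([258.0, 319.1], 0.57, [427.5, -127.2, 82.5])]
knob_right_grip [([292.2, 72.9], 0.68, [459.7, -304.6, 82.5])]
manifold [([25.3, 185.5], 0.74, [265.8, -238.0, 0.0]), ([147.8, 580.3], 0.62, [348.4, 97.1, 0.0])]
orange [247. 319.] 534 [ 418.2 -127.8] yaw -0.077
orange [283.  88.] 1253 [ 449.5 -288.5] yaw -0.771
16.25 [ 429.3 -127.2  160.1] [-3.141  0.    -3.114] j6 -2.0339363910286727 [0.52415357 0.14282868 0.41564536] [ 0.09884137 -0.13828509 -0.02914546]
```

View pics/k1.png

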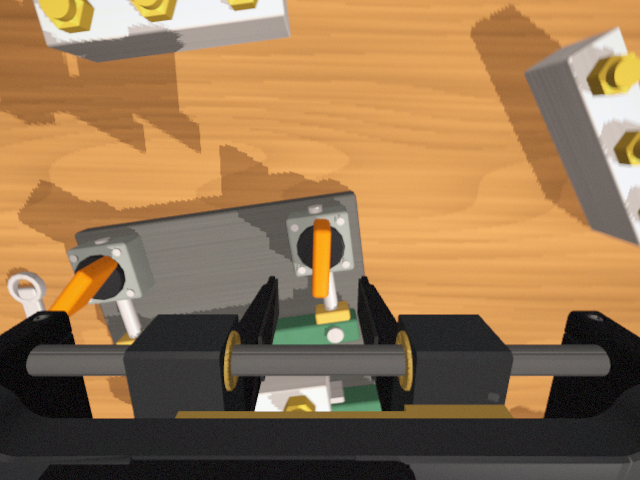

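```bash
python3 - <<'E'
from edges import *
W=np.load("k1.npy",allow_pickle=True).item();h=cv2.cvtColor(W["pixels"],cv2.COLOR_RGB2HSV)
m=cv2.inRange(h,(3,170,80),(20,255,255));n,l,st,ce=cv2.connectedComponentsWithStats(m)
for i in range(1,n):
    if st[i,4]<300: continue
    q=np.argwhere(l==i);a,b=q[:,0].min(),q[:,0].max();print(ce[i],a,b)
    for r in (a,(a+b)//2,b):
        c=q[q[:,0]==r,1];print(r,c.min(),c.max(),[np.round(onz(W,(r+(.5 if r==b else -.5 if r==a else 0),x),z),1).tolist() for z in (92,56) for x in (c.min()-.5,c.max()+.5)])
    # brightness split
if 1:
    print([tuple(int(x) for x in h[r,320]) for r in range(214,302,4)])
    print([tuple(int(x) for x in h[270,c]) for c in range(308,336)])
E
```

```text
[320.74057315 257.82428356] 219 297
219 318 318 [[396.8, -129.3, 92.0], [396.8, -128.6, 92.0], [405.4, -129.1, 56.0], [405.4, -128.3, 56.0]]
258 312 330 [[424.2, -132.4, 92.0], [423.8, -119.7, 92.0], [437.3, -132.7, 56.0], [436.8, -117.9, 56.0]]
297 315 323 [[453.4, -129.5, 92.0], [453.2, -123.3, 92.0], [471.3, -129.4, 56.0], [471.0, -122.1, 56.0]]
[ 83.46852764 285.98467433] 256 317
256 104 107 [[427.0, -272.1, 92.0], [426.9, -269.4, 92.0], [440.6, -295.3, 56.0], [440.5, -292.2, 56.0]]
286 66 100 [[450.4, -301.6, 92.0], [449.5, -277.5, 92.0], [467.7, -329.8, 56.0], [466.8, -301.6, 56.0]]
317 69 69 [[474.9, -303.9, 92.0], [474.8, -303.2, 92.0], [496.3, -332.4, 56.0], [496.2, -331.6, 56.0]]
[(30, 17, 122), (13, 62, 177), (14, 238, 165), (15, 241, 166), (16, 238, 219), (19, 231, 252), (19, 222, 252), (19, 230, 252), (19, 227, 252), (19, 231, 251), (19, 233, 251), (19, 232, 252), (19, 232, 251), (19, 232, 251), (19, 228, 251), (19, 227, 252), (19, 222, 252), (20, 227, 251), (19, 225, 251), (20, 226, 251), (20, 222, 251), (10, 118, 143)]
[(30, 13, 194), (30, 15, 193), (28, 17, 192), (25, 18, 188), (12, 93, 173), (15, 222, 201), (16, 232, 228), (17, 245, 245), (18, 231, 251), (19, 242, 250), (19, 224, 252), (19, 233, 252), (19, 228, 251), (19, 224, 252), (20, 230, 251), (20, 220, 251), (20, 219, 251), (20, 222, 251), (19, 217, 252), (19, 232, 250), (19, 248, 249), (14, 129, 215), (19, 29, 191), (28, 16, 191), (27, 14, 188), (25, 16, 188), (25, 16, 187), (24, 14, 188)]
```

The wrist view shows the left wing at (258,320), upright between the fingers and centred at about (429,-126). I'll descend on it and close.

```bash
python3 -m inch '[[[0,0.01,0.4],0,0.1],[[0,0.01,0.5],0,0.1],[[0,0,0.3],0,0.1],[[0,0,0.09],0,0.1],[[0,0,0],0,1],[[0,0,0],0,1],[[0,0,0],0,1],[[0,0,0],0,1],[[0,0,0],0,1],[[0,0,0],0,1]]'
python3 -c "
from cell import env;s=env.state();print(s['moment'],s['ft_force'],s['opening'],s['grip_force'],s['joints'][5])"
```

```text
t: 17.5
eef_pos: [429.0, -125.3, 83.0]
tcp_rot: [3.141, 0.0, -3.113]
ft_force: [1.8, 8.1, 4.9]
opening: 0.124
grip_force: 30.0
[ 1.56769712 -0.43844637 -0.02801329] [1.83487514 8.09277666 4.93079817] 0.12394401033096172 29.96896594762802 -2.033174086834496
```

```bash
python3 -m inch '[[[0,0.01,0],0.5,1],[[0,0,0],1,1],[[0,0,0],1,1],[[0,0,0],1,1],[[0,0,0],1,1],[[0,0,0],1,1],[[0,0,0],1,1],[[0,0,0],1,1],[[0,0,0],1,1],[[0,0,0],1,1]]'
cat > st.py <<'E'
from h import *
s=env.state();y=s["tcp_rot"][2]
print("t",round(s["t"],2),"pos",np.round(s["eef_pos"],1),"yaw",round(y,3),"j6",round(s["joints"][5],2),"F",np.round(s["ft_force"],1),"Mz",round(s["moment"][2],3),"k(mod pi)",round((.171-y)%np.pi,3),"open",round(s["opening"],3),"grip",round(s["grip_force"],1))
E
python3 st.py
```

```text
t: 18.75
eef_pos: [429.4, -124.3, 83.0]
tcp_rot: [3.14, 0.0, 2.339]
ft_force: [6.2, 14.1, 4.7]
opening: 0.126
grip_force: 30.0
t 18.75 pos [ 429.4 -124.3   83. ] yaw 2.339 j6 -1.2 F [ 6.2 14.1  4.7] Mz 0.319 k(mod pi) 0.974 open 0.126 grip 30.0
```

```bash
cat >> look.py <<'E'
m=cv2.inRange(h,(17,200,240),(22,255,255));n,l,st,ce=cv2.connectedComponentsWithStats(m)
for i in range(1,n):
    if st[i,4]<150: continue
    P=np.float32([onz(W,q,92)[:2] for q in np.argwhere(l==i)]);(cx,cy),(a,b),ang=cv2.minAreaRect(P)
    if a<b: a,b,ang=b,a,ang+90
    print("top face",np.round(ce[i][::-1]),st[i,4],np.round([cx,cy],1),"size",np.round([a,b],1),"yaw",round(np.radians(ang)%np.pi,3),"k mod pi",round((.171-np.radians(ang))%np.pi,3))
E
python3 - <<'E'
from h import *
plan([(429.5,-125,83,2.339,.3,3),(429.5,-125,163,2.339,.3,2),(461.4,-302.4,163,2.49,.3,5)])
E
```

```text
from [ 429.4 -124.3   83. ] 2.339
[[[0.0,0.0,0.0],0.0,0.3],[[0.0,0.0,0.0],0.0,0.3],[[0.0,0.0,0.0],0.0,0.3],[[0.0,0.0,-0.67],-0.0,0.3],[[0.0,0.0,-0.67],-0.0,0.3],[[-0.5,-0.33,0.0],-0.35,0.3],[[-0.49,-0.35,0.0],-0.35,0.3],[[-0.48,-0.36,0.0],-0.35,0.3],[[-0.47,-0.38,0.0],-0.35,0.3],[[-0.46,-0.39,0.0],-0.35,0.3]] 10
```

```bash
python3 -m inch '[[[0,0,0],0,0.3],[[0,0,0],0,0.3],[[0,0,0],0,0.3],[[0,0,-0.67],0,0.3],[[0,0,-0.67],0,0.3],[[-0.5,-0.33,0],-0.35,0.3],[[-0.49,-0.35,0],-0.35,0.3],[[-0.48,-0.36,0],-0.35,0.3],[[-0.47,-0.38,0],-0.35,0.3],[[-0.46,-0.39,0],-0.35,0.3]]'
python3 look.py k2
```

```text
t: 20.0
eef_pos: [462.3, -304.0, 162.9]
tcp_rot: [-3.142, -0.0, 2.496]
ft_force: [0.0, 0.0, -0.2]
opening: 0.348
grip_force: 0.0
knob_left_grip [([43.3, 525.3], 0.85, [427.8, -125.2, 82.5])]
knob_right_grip [([254.8, 316.2], 0.8, [459.4, -304.9, 82.5])]
manifold [([260.1, 492.5], 0.63, [589.0, -190.1, 0.0])]
orange [ 49. 512.] 2585 [ 425.3 -135.8] yaw -0.869
orange [247. 315.] 556 [ 453.5 -301.1] yaw -0.74
20.2 [ 461.9 -302.7  162.5] [ 3.142e+00 -1.000e-03  2.493e+00] j6 -1.6222186238415133 [-0.03242844  0.89130342 -0.03458542] [ 0.08460434 -0.13658093  0.05835681]
top face [ 41. 530.] 534 [ 428.8 -129.5] size [44.3  5.5] yaw 2.257 k mod pi 1.056
top face [259. 317.] 806 [ 460.4 -304.8] size [46.3  8.7] yaw 2.421 k mod pi 0.892
```

```bash
python3 -m inch '[[[-0.01,-0.01,0.4],0.6,0.3],[[0,0,0.5],0,0.3],[[0,0,0.3],0,0.3],[[0,0,0.13],0,0.3],[[0,0,0],0,1],[[0,0,0],0,1],[[0,0,0],0,1],[[0,0,0],0,1],[[0,0,0],0,1],[[0,0,0],0,1]]';python3 st.py
```

```text
t: 21.45
eef_pos: [462.6, -303.8, 83.9]
tcp_rot: [-3.142, 0.001, 2.442]
ft_force: [-1.5, -0.3, 6.7]
opening: 0.124
grip_force: 29.9
t 21.45 pos [ 462.6 -303.8   83.9] yaw 2.442 j6 -1.57 F [-1.5 -0.3  6.7] Mz -0.259 k(mod pi) 0.871 open 0.124 grip 29.9
```

```bash
python3 -m inch '[[[0,0,0],0.5,1],[[0,0,0],1,1],[[0,0,0],1,1],[[0,0,0],1,1],[[0,0,0],1,1],[[0,0,0],1,1],[[0,0,0],1,1],[[0,0,0],1,1],[[0,0,0],1,1],[[0,0,0],1,1]]';python3 st.py
python3 - <<'E'
from h import *
plan([(462.3,-303.7,83,1.615,.3,3),(462.3,-303.7,163,1.615,.3,2),(430.7,-125,163,2.32,.3,5)])
E
```

```text
t: 22.7
eef_pos: [461.4, -304.4, 83.8]
tcp_rot: [-3.14, 0.001, 1.612]
ft_force: [-12.2, -6.7, 9.5]
opening: 0.128
grip_force: 30.0
t 22.7 pos [ 461.4 -304.4   83.8] yaw 1.612 j6 -0.74 F [-12.2  -6.7   9.5] Mz 0.299 k(mod pi) 1.701 open 0.128 grip 30.0
from [ 461.4 -304.4   83.8] 1.612
[[[0.0,0.01,0.0],-0.01,0.3],[[0.0,0.01,0.0],-0.01,0.3],[[0.0,0.01,0.0],-0.01,0.3],[[0.0,0.0,-0.67],-0.0,0.3],[[0.0,0.0,-0.67],-0.0,0.3],[[0.33,-0.04,0.0],-0.9,0.3],[[0.34,-0.02,0.0],-0.9,0.3],[[0.34,0.01,0.0],-0.9,0.3],[[0.33,0.03,0.0],-0.9,0.3],[[0.33,0.06,0.0],-0.9,0.3]] 10
[[[0.32,0.09,0.0],-0.9,0.3],[[0.32,0.11,0.0],-0.9,0.3],[[0.31,0.14,0.0],-0.9,0.3],[[0.3,0.16,0.0],-0.9,0.3]] 4
```

```bash
python3 - <<'E'
from h import *
plan([(461.9,-304,83,1.612,.3,2),(461.9,-304,163,1.612,.3,2),(430.7,-125,163,2.135,.3,6),(430.7,-125,83,2.337,.3,3)])
E
```

```text
from [ 461.4 -304.4   83.8] 1.612
[[[0.0,0.0,0.01],-0.0,0.3],[[0.0,0.0,0.01],-0.0,0.3],[[0.0,0.0,-0.67],-0.0,0.3],[[0.0,0.0,-0.67],-0.0,0.3],[[0.5,-0.07,0.0],-1.0,0.3],[[0.5,-0.02,0.0],-1.0,0.3],[[0.5,0.02,0.0],-1.0,0.3],[[0.5,0.07,0.0],-1.0,0.3],[[0.49,0.11,0.0],-1.0,0.3],[[0.48,0.15,0.0],-1.0,0.3]] 10
[[[0.0,0.0,0.44],-0.77,0.3],[[0.0,0.0,0.44],-0.77,0.3],[[0.0,0.0,0.44],-0.77,0.3]] 3
```

```bash
python3 -m inch '[[[0,0,0],0,0.3],[[0,0,0],0,0.3],[[0,0,-0.67],0,0.3],[[0,0,-0.67],0,0.3],[[0.5,-0.07,0],-1,0.3],[[0.5,-0.02,0],-1,0.3],[[0.5,0.02,0],-1,0.3],[[0.5,0.07,0],-1,0.3],[[0.49,0.11,0],-1,0.3],[[0.48,0.15,0],-1,0.3]]'; python3 st.py; python3 look.py k3
python3 - <<'E'
from h import *
plan([(430.7,-125,135,2.337,.3,3)])
E
```

```text
t: 23.95
eef_pos: [431.2, -124.2, 163.5]
tcp_rot: [3.141, 0.0, 2.14]
ft_force: [-0.5, 0.2, -0.2]
opening: 0.349
grip_force: 0.0
t 23.95 pos [ 431.2 -124.2  163.5] yaw 2.14 j6 -1.0 F [-0.5  0.2 -0.2] Mz -0.01 k(mod pi) 1.172 open 0.349 grip 0.0
knob_left_grip [([255.6, 315.0], 0.86, [428.3, -125.6, 82.5])]
knob_right_grip []
manifold [([232.2, 107.7], 0.92, [266.1, -236.7, 0.0])]
orange [247. 315.] 694 [ 424.1 -119. ] yaw -0.836
24.15 [ 431.6 -125.2  163.7] [3.141e+00 1.000e-03 2.137e+00] j6 -0.995822240412696 [-0.65133193  0.48331179  0.48269523] [-0.05731618 -0.17788366  0.00910573]
top face [258. 318.] 681 [ 429.5 -123.5] size [44.8  7.7] yaw 2.339 k mod pi 0.973
from [ 431.6 -125.2  163.7] 2.137
[[[0.0,0.0,0.16],-0.76,0.3],[[0.0,0.0,0.16],-0.76,0.3],[[0.0,0.0,0.16],-0.76,0.3]] 3
```

```bash
python3 -m inch '[[[0,0,0.16],-0.77,0.3],[[0,0,0.2],-0.77,0.3],[[0,0,0.35],-0.77,0.3],[[0,0,0.62],0,0.3],[[0,0,0],0,1],[[0,0,0],0,1],[[0,0,0],0,1],[[0,0,0],0,1],[[0,0,0],0,1],[[0,0,0],0.5,1]]';python3 st.py
```

```text
t: 25.4
eef_pos: [431.5, -126.0, 84.8]
tcp_rot: [3.142, 0.002, 2.295]
ft_force: [-3.8, -6.6, -1.5]
opening: 0.131
grip_force: 30.0
t 25.4 pos [ 431.5 -126.    84.8] yaw 2.295 j6 -1.15 F [-3.8 -6.6 -1.5] Mz 0.24 k(mod pi) 1.018 open 0.131 grip 30.0
```

```bash
python3 -m inch '[[[0,0,0],1,1],[[0,0,0],1,1],[[0,0,0],1,1],[[0,0,0],1,1],[[0,0,0],1,1],[[0,0,0],1,1],[[0,0,0],1,1],[[0,0,0],1,1],[[0,0,0],1,1],[[0,0,0],1,1]]';python3 st.py
python3 - <<'E'
from h import *
s=env.state();y=s["tcp_rot"][2];p=s["eef_pos"]
plan([(*p,y,.3,2),(430.7,-125,163,y,.3,2),(461.3,-303.6,163,1.612,.3,6)])
E
```

```text
t: 26.65
eef_pos: [430.5, -126.3, 84.8]
tcp_rot: [-3.141, 0.002, 1.421]
ft_force: [-10.7, -12.7, 2.3]
opening: 0.124
grip_force: 30.0
t 26.65 pos [ 430.5 -126.3   84.8] yaw 1.421 j6 -0.28 F [-10.7 -12.7   2.3] Mz 0.318 k(mod pi) 1.892 open 0.124 grip 30.0
from [ 430.5 -126.3   84.8] 1.421
[[[0.0,0.0,0.0],-0.0,0.3],[[0.0,0.0,0.0],-0.0,0.3],[[0.01,0.0,-0.65],-0.0,0.3],[[0.01,0.0,-0.65],-0.0,0.3],[[-0.48,0.16,0.0],-0.37,0.3],[[-0.48,0.14,0.0],-0.37,0.3],[[-0.49,0.13,0.0],-0.37,0.3],[[-0.49,0.11,0.0],-0.37,0.3],[[-0.49,0.1,0.0],-0.37,0.3],[[-0.5,0.08,0.0],-0.37,0.3]] 10
```

```bash
python3 -m inch '[[[0,0,0],0,0.3],[[0,0,0],0,0.3],[[0,0,-0.65],0,0.3],[[0.01,0,-0.65],0,0.3],[[-0.48,0.16,0],-0.37,0.3],[[-0.48,0.14,0],-0.37,0.3],[[-0.49,0.13,0],-0.37,0.3],[[-0.49,0.11,0],-0.37,0.3],[[-0.49,0.1,0],-0.37,0.3],[[-0.5,0.08,0],-0.37,0.3]]'; python3 look.py k4
python3 - <<'E'
from h import *
plan([(461.2,-303.6,135,1.61,.3,3)])
E
```

```text
t: 27.9
eef_pos: [462.9, -304.2, 162.3]
tcp_rot: [3.141, 0.0, 1.618]
ft_force: [0.2, 0.3, 0.8]
opening: 0.35
grip_force: 0.0
knob_left_grip []
knob_right_grip [([253.8, 313.9], 0.87, [459.3, -302.8, 82.5])]
manifold [([136.8, 92.0], 0.96, [263.0, -233.5, 0.0])]
orange [252. 315.] 708 [ 460.1 -300.2] yaw -1.548
28.1 [ 462.4 -303.1  161.8] [-3.142 -0.     1.615] j6 -0.7441652251383842 [-0.71892413  0.35600015 -0.26864247] [-0.05037654 -0.08372425  0.02579994]
from [ 462.4 -303.1  161.8] 1.615
[[[0.0,-0.01,0.15],0.02,0.3],[[0.0,-0.01,0.15],0.02,0.3],[[0.0,-0.01,0.15],0.02,0.3]] 3
```

```bash
python3 -m inch '[[[0,-0.02,0.4],0,0.3],[[0,0,0.5],0,0.3],[[0,0,0.41],0,0.3],[[0,0,0],0,1],[[0,0,0],0,1],[[0,0,0],0,1],[[0,0,0],0,1],[[0,0,0],1,1],[[0,0,0],1,1],[[0,0,0],1,1]]';python3 st.py
python3 -m inch '[[[0,0,0],0.5,1],[[0,0,0],0.5,1],[[0,0,0],0.5,1],[[0,0,0],0.5,1],[[0,0,0],0.5,1],[[0,0,0],0.5,1],[[0,0,0],0.5,1],[[0,0,0],0.5,1],[[0,0,0],0.5,1],[[0,0,0],0.5,1]]';python3 st.py
python3 - <<'E'
from h import *
s=env.state();y=s["tcp_rot"][2];p=s["eef_pos"]
plan([(*p,y,.3,2),(461.2,-303.6,163,y,.3,2),(430,-125.5,163,1.421,.3,6)])
E
```

```text
t: 29.35
eef_pos: [461.0, -303.3, 84.3]
tcp_rot: [-3.141, 0.001, 1.352]
ft_force: [-6.0, -0.3, 7.7]
opening: 0.121
grip_force: 30.0
t 29.35 pos [ 461.  -303.3   84.3] yaw 1.352 j6 -0.48 F [-6.  -0.3  7.7] Mz 0.255 k(mod pi) 1.96 open 0.121 grip 30.0
t: 30.6
eef_pos: [460.7, -303.2, 84.3]
tcp_rot: [-3.141, 0.001, 0.917]
ft_force: [-7.5, 0.4, 9.7]
opening: 0.123
grip_force: 30.0
t 30.6 pos [ 460.7 -303.2   84.3] yaw 0.917 j6 -0.05 F [-7.5  0.4  9.7] Mz 0.273 k(mod pi) 2.395 open 0.123 grip 30.0
from [ 460.7 -303.2   84.3] 0.917
[[[0.0,0.0,0.0],-0.0,0.3],[[0.0,0.0,0.0],-0.0,0.3],[[0.0,0.01,-0.66],-0.0,0.3],[[0.0,0.01,-0.66],-0.0,0.3],[[0.34,-0.37,0.0],-0.96,0.3],[[0.37,-0.34,0.0],-0.96,0.3],[[0.4,-0.31,0.0],-0.96,0.3],[[0.42,-0.27,0.0],-0.96,0.3],[[0.44,-0.24,0.0],-0.96,0.3],[[0.46,-0.2,0.0],-0.96,0.3]] 10
```

```bash
python3 -m inch '[[[0,0,0],0,0.3],[[0,0,0],0,0.3],[[0,0,-0.66],0,0.3],[[0,0,-0.66],0,0.3],[[0.34,-0.37,0],-0.96,0.3],[[0.37,-0.34,0],-0.96,0.3],[[0.4,-0.31,0],-0.96,0.3],[[0.42,-0.27,0],-0.96,0.3],[[0.44,-0.24,0],-0.96,0.3],[[0.46,-0.2,0],-0.96,0.3]]'; python3 look.py k5
python3 - <<'E'
from h import *
plan([(430,-125.5,83,1.421,.3,3)])
E
```

```text
t: 31.85
eef_pos: [429.9, -124.4, 162.5]
tcp_rot: [3.141, 0.0, 1.423]
ft_force: [0.4, -1.2, -0.6]
opening: 0.348
grip_force: 0.0
knob_left_grip [([257.2, 318.8], 0.65, [430.0, -125.6, 82.5])]
knob_right_grip []
manifold [([282.5, 489.6], 0.77, [588.6, -206.0, 0.0])]
orange [250. 317.] 712 [ 430.  -118.9] yaw -1.724
32.05 [ 430.4 -125.3  162.6] [3.141 0.    1.421] j6 -0.28065164693557937 [ 0.84996898 -1.01595071 -0.38781337] [-0.01601425 -0.076143    0.05236004]
from [ 430.4 -125.3  162.6] 1.421
[[[0.0,0.0,0.44],-0.0,0.3],[[0.0,0.0,0.44],-0.0,0.3],[[0.0,0.0,0.44],-0.0,0.3]] 3
```

View pics/k5.png

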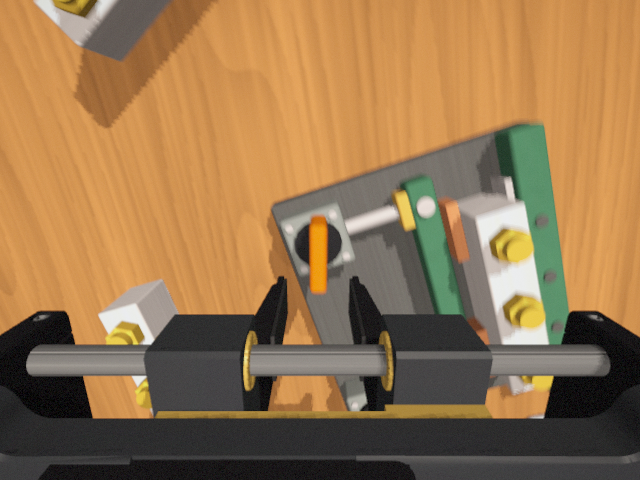

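The view shows the manifold standing upright between the jaws (outlets at (246,511) and (313,522)). The left pad at (230,455) is nearly on it, and the left wing is at (255,318).

```bash
python3 -m inch '[[[0,0,0.4],0,0.3],[[0,0,0.5],0,0.3],[[0,0,0.42],0,0.3],[[0,0,0],0,1],[[0,0,0],0,1],[[0,0,0],0,1],[[0,0,0],0,1],[[0,0,0],1,1],[[0,0,0],1,1],[[0,0,0],1,1]]';python3 st.py
python3 -m inch '[[[0,0,0],0.4,1],[[0,0,0],0.4,1],[[0,0,0],0.4,1],[[0,0,0],0.4,1],[[0,0,0],0.4,1],[[0,0,0],0.4,1],[[0,0,0],0.4,1],[[0,0,0],0.4,1],[[0,0,0],0.4,1],[[0,0,0],0.4,1]]';python3 st.py
python3 - <<'E'
from h import *
s=env.state();y=s["tcp_rot"][2];p=s["eef_pos"]
plan([(*p,y,.3,2),(430,-125.5,163,y,.3,2),(461.2,-303.6,163,.917,.3,6)])
E
```

```text
t: 33.3
eef_pos: [430.3, -125.7, 84.0]
tcp_rot: [3.14, 0.001, 1.157]
ft_force: [-2.5, -3.2, 8.5]
opening: 0.125
grip_force: 30.0
t 33.3 pos [ 430.3 -125.7   84. ] yaw 1.157 j6 -0.02 F [-2.5 -3.2  8.5] Mz 0.296 k(mod pi) 2.156 open 0.125 grip 30.0
t: 34.55
eef_pos: [430.1, -125.6, 84.0]
tcp_rot: [3.14, 0.0, 0.809]
ft_force: [-2.9, -1.9, 9.6]
opening: 0.122
grip_force: 30.0
t 34.55 pos [ 430.1 -125.6   84. ] yaw 0.809 j6 0.33 F [-2.9 -1.9  9.6] Mz 0.252 k(mod pi) 2.503 open 0.122 grip 30.0
from [ 430.1 -125.6   84. ] 0.809
[[[0.0,0.0,0.0],-0.0,0.3],[[0.0,0.0,0.0],-0.0,0.3],[[0.0,0.0,-0.66],-0.0,0.3],[[0.0,0.0,-0.66],-0.0,0.3],[[-0.3,0.4,0.0],-0.21,0.3],[[-0.31,0.4,0.0],-0.21,0.3],[[-0.31,0.39,0.0],-0.21,0.3],[[-0.32,0.39,0.0],-0.21,0.3],[[-0.33,0.38,0.0],-0.21,0.3],[[-0.33,0.38,0.0],-0.21,0.3]] 10
```

```bash
python3 -m inch '[[[0,0,0],0,0.3],[[0,0,0],0,0.3],[[0,0,-0.66],0,0.3],[[0,0,-0.66],0,0.3],[[-0.3,0.4,0],-0.21,0.3],[[-0.31,0.4,0],-0.21,0.3],[[-0.31,0.39,0],-0.21,0.3],[[-0.32,0.39,0],-0.21,0.3],[[-0.33,0.38,0],-0.21,0.3],[[-0.33,0.38,0],-0.21,0.3]]'; python3 st.py
```

```text
t: 35.8
eef_pos: [461.2, -304.4, 162.2]
tcp_rot: [-3.141, -0.0, 0.92]
ft_force: [0.3, -0.4, 0.3]
opening: 0.349
grip_force: 0.0
t 35.8 pos [ 461.2 -304.4  162.2] yaw 0.92 j6 -0.05 F [ 0.3 -0.4  0.3] Mz -0.01 k(mod pi) 2.392 open 0.349 grip 0.0
```

```bash
python3 -m inch '[[[0,0,0.4],0,0.3],[[0,0,0.5],0,0.3],[[0,0,0.42],0,0.3],[[0,0,0],0,1],[[0,0,0],0,1],[[0,0,0],0,1],[[0,0,0],0,1],[[0,0,0],0.8,1],[[0,0,0],0.8,1],[[0,0,0],0.8,1]]';python3 st.py
```

```text
t: 37.05
eef_pos: [460.6, -303.1, 84.1]
tcp_rot: [-3.141, 0.0, 0.709]
ft_force: [-4.7, 4.5, 4.8]
opening: 0.127
grip_force: 30.0
t 37.05 pos [ 460.6 -303.1   84.1] yaw 0.709 j6 0.16 F [-4.7  4.5  4.8] Mz 0.339 k(mod pi) 2.604 open 0.127 grip 30.0
```

```bash
python3 -m inch '[[[0,0,0],0.2,1],[[0,0,0],0.2,1],[[0,0,0],0.2,1],[[0,0,0],0.2,1],[[0,0,0],0.2,1],[[0,0,0],0.2,1],[[0,0,0],0.2,1],[[0,0,0],0.2,1],[[0,0,0],0.2,1],[[0,0,0],0.2,1]]';python3 st.py
python3 - <<'E'
from h import *
s=env.state();y=s["tcp_rot"][2];p=s["eef_pos"]
plan([(*p,y,.3,2),(461.2,-303.6,163,y,.3,2),(430,-125.5,163,.809,.3,6)])
E
```

```text
t: 38.3
eef_pos: [460.6, -303.0, 84.1]
tcp_rot: [-3.141, 0.001, 0.536]
ft_force: [-5.3, 3.8, 6.4]
opening: 0.128
grip_force: 30.1
t 38.3 pos [ 460.6 -303.    84.1] yaw 0.536 j6 0.33 F [-5.3  3.8  6.4] Mz 0.379 k(mod pi) 2.776 open 0.128 grip 30.1
from [ 460.6 -303.    84.1] 0.536
[[[0.0,0.0,0.0],-0.0,0.3],[[0.0,0.0,0.0],-0.0,0.3],[[0.0,0.01,-0.66],-0.0,0.3],[[0.0,0.01,-0.66],-0.0,0.3],[[0.18,-0.47,0.0],-0.52,0.3],[[0.2,-0.46,0.0],-0.52,0.3],[[0.22,-0.45,0.0],-0.52,0.3],[[0.24,-0.44,0.0],-0.52,0.3],[[0.26,-0.43,0.0],-0.52,0.3],[[0.28,-0.42,0.0],-0.52,0.3]] 10
```

```bash
python3 -m inch '[[[0,0,0],0,0.3],[[0,0,0],0,0.3],[[0,0,-0.66],0,0.3],[[0.01,0.01,-0.66],0,0.3],[[0.18,-0.47,0],-0.52,0.3],[[0.2,-0.46,0],-0.52,0.3],[[0.22,-0.45,0],-0.52,0.3],[[0.24,-0.44,0],-0.52,0.3],[[0.26,-0.43,0],-0.52,0.3],[[0.28,-0.42,0],-0.52,0.3]]'; python3 st.py
```

```text
t: 39.55
eef_pos: [431.1, -124.8, 162.6]
tcp_rot: [3.14, -0.0, 0.809]
ft_force: [0.5, 0.4, -0.1]
opening: 0.349
grip_force: 0.0
t 39.55 pos [ 431.1 -124.8  162.6] yaw 0.809 j6 0.33 F [ 0.5  0.4 -0.1] Mz -0.006 k(mod pi) 2.503 open 0.349 grip 0.0
```

```bash
python3 -m inch '[[[0,0,0.4],0,0.3],[[0,0,0.5],0,0.3],[[0,0,0.42],0,0.3],[[0,0,0],0,1],[[0,0,0],0,1],[[0,0,0],0,1],[[0,0,0],0,1],[[0,0,0],0.4,1],[[0,0,0],0.4,1],[[0,0,0],0.4,1]]';python3 st.py
python3 -m inch '[[[0,0,0],0.2,1],[[0,0,0],0.2,1],[[0,0,0],0.2,1],[[0,0,0],0.2,1],[[0,0,0],0.2,1],[[0,0,0],0.2,1],[[0,0,0],0.2,1],[[0,0,0],0.2,1],[[0,0,0],0.2,1],[[0,0,0],0.2,1]]';python3 st.py
python3 - <<'E'
from h import *
s=env.state();y=s["tcp_rot"][2];p=s["eef_pos"]
plan([(*p,y,.3,2),(430,-125.5,163,y,.3,2),(461,-303.3,163,.536,.3,6)])
E
```

```text
t: 40.8
eef_pos: [430.7, -125.1, 84.1]
tcp_rot: [-3.141, 0.0, 0.703]
ft_force: [-2.4, 4.8, 2.8]
opening: 0.124
grip_force: 30.0
t 40.8 pos [ 430.7 -125.1   84.1] yaw 0.703 j6 0.44 F [-2.4  4.8  2.8] Mz 0.415 k(mod pi) 2.61 open 0.124 grip 30.0
t: 42.05
eef_pos: [430.7, -125.1, 84.0]
tcp_rot: [-3.142, 0.0, 0.529]
ft_force: [-1.3, 4.6, 3.3]
opening: 0.124
grip_force: 30.1
t 42.05 pos [ 430.7 -125.1   84. ] yaw 0.529 j6 0.61 F [-1.3  4.6  3.3] Mz 0.469 k(mod pi) 2.784 open 0.124 grip 30.1
from [ 430.7 -125.1   84. ] 0.529
[[[0.0,0.0,0.0],-0.0,0.3],[[0.0,0.0,0.0],-0.0,0.3],[[-0.01,0.0,-0.66],-0.0,0.3],[[-0.01,0.0,-0.66],-0.0,0.3],[[-0.17,0.47,0.0],-0.01,0.3],[[-0.18,0.47,0.0],-0.01,0.3],[[-0.18,0.47,0.0],-0.01,0.3],[[-0.18,0.47,0.0],-0.01,0.3],[[-0.18,0.47,0.0],-0.01,0.3],[[-0.18,0.47,0.0],-0.01,0.3]] 10
```

```bash
python3 -m inch '[[[0,0,0],0,0.3],[[0,0,0],0,0.3],[[0,0,-0.66],0,0.3],[[-0.01,0,-0.66],0,0.3],[[-0.17,0.47,0],-0.01,0.3],[[-0.18,0.47,0],-0.01,0.3],[[-0.18,0.47,0],-0.01,0.3],[[-0.18,0.47,0],-0.01,0.3],[[-0.18,0.47,0],-0.01,0.3],[[-0.18,0.47,0],-0.01,0.3]]'; python3 look.py k6
```

```text
t: 43.3
eef_pos: [460.9, -305.5, 162.6]
tcp_rot: [3.141, -0.0, 0.534]
ft_force: [-0.7, 0.8, -0.5]
opening: 0.348
grip_force: 0.0
knob_left_grip [([160.6, 57.7], 0.68, [431.5, -126.8, 82.5])]
knob_right_grip [([252.3, 314.2], 0.8, [462.1, -302.6, 82.5])]
manifold [([350.6, 165.4], 0.9, [263.7, -237.2, 0.0]), ([31.6, 269.2], 0.57, [579.8, -191.0, 0.0])]
orange [162.  55.] 1222 [ 431.6 -128.9] yaw -2.703
orange [250. 317.] 727 [ 465.9 -302.8] yaw -2.594
43.5 [ 460.5 -304.3  162.2] [-3.141  0.     0.533] j6 0.334237132166338 [ 0.62069374  0.29991327 -0.26526889] [-0.02771218 -0.05003707 -0.0206594 ]
top face [186.  53.] 165 [ 420.1 -133.7] size [21.6  5. ] yaw 0.563 k mod pi 2.75
top face [258. 316.] 691 [ 461.5 -304.6] size [46.3  7. ] yaw 0.529 k mod pi 2.784
```

```bash
python3 -m inch '[[[0,0,0.4],0,0.3],[[0,0,0.5],0,0.3],[[0,0,0.42],0,0.3],[[0,0,0],0,1],[[0,0,0],0,1],[[0,0,0],0,1],[[0,0,0],0,1],[[0,0,0],0.1,1],[[0,0,0],0.1,1],[[0,0,0],0.1,1]]';python3 st.py
python3 -m inch '[[[0,0,0],0.03,1],[[0,0,0],0.03,1],[[0,0,0],0.03,1],[[0,0,0],0.03,1],[[0,0,0],0.03,1],[[0,0,0],0.03,1],[[0,0,0],0.03,1],[[0,0,0],0.03,1],[[0,0,0],0.03,1],[[0,0,0],0.03,1]]';python3 st.py
```

```text
t: 44.75
eef_pos: [460.3, -303.1, 84.2]
tcp_rot: [-3.14, 0.0, 0.508]
ft_force: [-1.7, 7.4, 4.1]
opening: 0.129
grip_force: 30.0
t 44.75 pos [ 460.3 -303.1   84.2] yaw 0.508 j6 0.36 F [-1.7  7.4  4.1] Mz 0.356 k(mod pi) 2.804 open 0.129 grip 30.0
t: 46.0
eef_pos: [460.3, -303.1, 84.2]
tcp_rot: [-3.14, 0.0, 0.482]
ft_force: [-2.1, 7.7, 5.3]
opening: 0.128
grip_force: 30.0
t 46.0 pos [ 460.3 -303.1   84.2] yaw 0.482 j6 0.39 F [-2.1  7.7  5.3] Mz 0.346 k(mod pi) 2.83 open 0.128 grip 30.0
```

```bash
cat > avg.py <<'E'
from h import *
m=[];y=[]
for i in range(12): eyes.read_camera("wrist");s=env.state();m.append(s["moment"][2]);y.append(s["tcp_rot"][2])
print("t",round(s["t"],2),"Mz mean",round(np.mean(m),3),"sd",round(np.std(m),3),"k",round(.171-np.mean(y),4),np.round(m,2))
E
python3 avg.py
python3 -m inch '[[[0,0,0],0.1,1],[[0,0,0],0.1,1],[[0,0,0],0.1,1],[[0,0,0],0.1,1],[[0,0,0],0.1,1],[[0,0,0],0.1,1],[[0,0,0],0.1,1],[[0,0,0],0,1],[[0,0,0],0,1],[[0,0,0],0,1]]'; python3 avg.py
python3 - <<'E'
from h import *
s=env.state();y=s["tcp_rot"][2];p=s["eef_pos"]
plan([(*p,y,.3,2),(461,-303.3,163,y,.3,2),(430,-125.5,163,.529,.3,6)])
E
```

```text
t 46.6 Mz mean 0.377 sd 0.028 k -0.3113 [0.39 0.4  0.37 0.37 0.4  0.43 0.37 0.35 0.32 0.35 0.4  0.39]
t: 47.85
eef_pos: [460.3, -303.0, 84.2]
tcp_rot: [-3.14, 0.0, 0.421]
ft_force: [-1.5, 6.9, 4.7]
opening: 0.125
grip_force: 30.1
t 48.45 Mz mean 0.426 sd 0.029 k -0.2503 [0.43 0.39 0.36 0.44 0.47 0.41 0.44 0.43 0.41 0.47 0.43 0.42]
from [ 460.3 -303.    84.2] 0.421
[[[0.0,0.0,0.0],-0.0,0.3],[[0.0,0.0,0.0],-0.0,0.3],[[0.0,0.0,-0.66],-0.0,0.3],[[0.0,0.0,-0.66],-0.0,0.3],[[0.12,-0.49,0.0],-0.21,0.3],[[0.13,-0.48,0.0],-0.21,0.3],[[0.14,-0.48,0.0],-0.21,0.3],[[0.15,-0.48,0.0],-0.21,0.3],[[0.16,-0.48,0.0],-0.21,0.3],[[0.17,-0.47,0.0],-0.21,0.3]] 10
```

```bash
python3 -m inch '[[[0,0,0],0,0.3],[[0,0,0],0,0.3],[[0,0,-0.66],0,0.3],[[0,0,-0.66],0,0.3],[[0.12,-0.49,0],-0.21,0.3],[[0.13,-0.48,0],-0.21,0.3],[[0.14,-0.48,0],-0.21,0.3],[[0.15,-0.48,0],-0.21,0.3],[[0.16,-0.48,0],-0.21,0.3],[[0.17,-0.47,0],-0.21,0.3]]'; python3 st.py
```

```text
t: 49.7
eef_pos: [429.7, -125.6, 162.7]
tcp_rot: [3.141, -0.001, 0.53]
ft_force: [0.1, -0.3, -0.0]
opening: 0.35
grip_force: 0.0
t 49.7 pos [ 429.7 -125.6  162.7] yaw 0.53 j6 0.61 F [ 0.1 -0.3 -0. ] Mz -0.011 k(mod pi) 2.782 open 0.35 grip 0.0
```

```bash
python3 -m inch '[[[0,0,0.4],0,0.3],[[0,0,0.5],0,0.3],[[0,0,0.42],0,0.3],[[0,0,0],0,1],[[0,0,0],0,1],[[0,0,0],0,1],[[0,0,0],0,1],[[0,0,0],0.15,1],[[0,0,0],0.15,1],[[0,0,0],0.15,1]]';python3 avg.py
```

```text
t: 50.95
eef_pos: [429.6, -125.8, 84.1]
tcp_rot: [3.141, -0.0, 0.491]
ft_force: [-0.7, 6.7, 1.9]
opening: 0.125
grip_force: 30.0
t 51.55 Mz mean 0.434 sd 0.024 k -0.3207 [0.44 0.42 0.45 0.45 0.4  0.45 0.46 0.44 0.4  0.39 0.46 0.45]
```

```bash
python3 -m inch '[[[0,0,0],0,0.2],[[0,0,0],0,0.2],[[0,0,0],0,0.2],[[0,0,-0.4],0,0.2],[[0,0,-0.7],0,0.2],[[0,0,-0.7],0,0.2],[[-0.3,0,-0.4],0,0.2],[[-0.3,0,0],0,0.2],[[0,0,0],0,0.2],[[0,0,0],0,0.2]]'; python3 look.py k7
python3 - <<'E'
from edges import *
W=eyes.read_camera("wrist");v=(555.3,-195,.1712)
g=gold(W,(22,120,90),(34,255,255));n,l,st,ce=cv2.connectedComponentsWithStats(g)
print([(np.round(ce[i][::-1]),st[i,4],rel(v,onz(W,ce[i][::-1],86))) for i in range(1,n) if st[i,4]>150])
S=eyes.read_camera("scene");g=gold(S);n,l,st,ce=cv2.connectedComponentsWithStats(g)
print([(np.round(ce[i][::-1]),st[i,4],rel(v,onz(S,ce[i][::-1],86))) for i in range(1,n) if st[i,4]>30 and 200<ce[i][1]<360 and 150<ce[i][0]<300])
E
```

```text
t: 52.8
eef_pos: [397.9, -143.3, 214.3]
tcp_rot: [-3.14, 0.001, 0.49]
ft_force: [-0.2, 0.1, -0.7]
opening: 0.401
grip_force: 0.0
knob_left_grip [([191.7, 317.4], 0.82, [430.8, -126.1, 82.5]), ([257.3, 514.4], 0.65, [461.1, -303.8, 82.5])]
knob_right_grip [([255.6, 512.4], 0.68, [461.5, -301.3, 82.5])]
manifold [([343.9, 333.1], 0.85, [264.4, -236.5, 0.0]), ([147.7, 89.2], 0.65, [349.1, 94.3, 0.0])]
orange [193. 318.] 436 [ 430.5 -127. ] yaw -2.633
orange [255. 508.] 1470 [ 460.4 -293.4] yaw -2.54
53.0 [ 398.2 -143.2  214.6] [-3.141e+00  1.000e-03  4.910e-01] j6 0.5780575081030274 [ 0.04010362 -0.39992736  0.58449806] [-0.02648081  0.00505987 -0.02307996]
top face [193. 316.] 612 [ 430.3 -125.4] size [46.3  8.3] yaw 0.513 k mod pi 2.8
[(array([ 33., 424.]), np.int32(1004), array([21.5 , 52.74])), (array([ 60., 494.]), np.int32(963), array([21.69, -2.07])), (array([80., 14.]), np.int32(706), array([-102.06,  328.28])), (array([ 85., 561.]), np.int32(916), array([ 21.98, -57.18])), (array([101., 345.]), np.int32(328), array([-39.01,  91.11])), (array([151.,  38.]), np.int32(643), array([-148.74,  306.9 ])), (array([168., 530.]), np.int32(275), array([-38.88, -64.97])), (array([214.,  60.]), np.int32(587), array([-194.91,  285.02])), (array([383., 336.]), np.int32(279), array([-280.56,   14.06]))]
[(array([200., 299.]), np.int32(66), array([-130.83,  306.05])), (array([214., 185.]), np.int32(77), array([-262.27,   56.16])), (array([223., 165.]), np.int32(82), array([-263.48,    2.87])), (array([278., 252.]), np.int32(148), array([19.01, 57.41])), (array([292., 229.]), np.int32(128), array([23.4 , -0.98])), (array([306., 205.]), np.int32(139), array([ 23.74, -56.21])), (array([310., 179.]), np.int32(46), array([   1.28, -100.03]))]
```

```bash
python3 -c "
from cell import env;print(env.job_done())"
```

```text
the job is handed in; nothing more can be done
None
```

I handed the job in at about 53 s: the manifold stands outlets up in the vice, within about 2 mm of centre, clamped at about 44 N on the left and 42 N on the right (estimated from knob torque). The ends of the jaw stayed within about 3 mm of each other, both knobs are free, nothing lying around was touched as far as I know, and the verdict was not returned.

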